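# Pry open the finish case and free the safety cap

## Task

Pick up the red-handled knife, slip its blade into the slit under the front lip of the blue wooden case's lid and lever the lid up until it stands open past upright, then lay the knife back down on the bench. Then grip the white safety cap of the bottle in the case, press it down, twist it anticlockwise while pressed until it comes free, and lift it: the program finishes while still holding the cap, upright and still, about 10 cm above the bottle. Do not start the lid with the fingers, and leave the other things on the bench where they are.

Things in the scene. Friction and masses are not known exactly. Their poses are not given: they have to be found in the camera images.
- case: Blue-painted wooden case fixed to the bench, 190 x 190 mm outside, 95 mm high to the rim, walls 7.5 mm, open on top under its lid. Origin: centre of its underside; z up. Its front looks to its own -x (roughly the robot's right, world -y); the lid's hinge runs along its +x rim.
- slit (a point): Middle of the slit's mouth in the case's front, for the blade; x points into the slit, y along it. 12 mm high (83 to 95 mm above the bench), 16 mm deep, 150 mm wide, between a ledge below and the lid's overhanging lip above; open to the front. Origin 16 mm in front of the front face, 89 mm above the bench.
- lid (a joint): Angle of the case's pale wooden lid: 0 closed (flat on the rim), grows as it opens, 1.57 upright, stops at 2.2. A flat board 206 mm from hinge to lip, 190 mm wide, 8 mm thick, 0.14 kg, no handle; overhangs the front by 16 mm. The stiff hinge keeps it at any angle; raising it takes about 2 N at the lip.
- lid_lip (a point): Middle of the lower edge of the lid's front lip, on the lid's underside (95 mm above the bench when closed). Its x axis points from the lip to the hinge, y along the lip.
- lid_hinge (a point): Middle of the lid's hinge line, on the lid's underside at the case's +x rim, 95 mm above the bench; turns with the lid.
- bottle: Squat amber glass bottle, 68 mm across, held fast in the middle of the case (it neither turns nor lifts). Origin: centre of its underside, 8 mm above the bench; z up. Shoulder falls away below 45 mm, neck 32 mm across, mouth 70 mm above its origin.
- cap: White round push-and-turn cap, 52 mm across (53 over its ribs), 26 mm high, 30 g, orange bar across its top along its x axis. Origin: centre of its lower edge; z up. Starts locked on the bottle, origin 54 mm above the bottle's (62 mm above the bench), x axis along the bottle's x. At least 60 mm clear all round it inside the case.
- cap_top (a point): Centre of the cap's top, 26 mm above its lower edge (88 mm above the bench when locked). A spring pushes the cap up (5 N locked, 9 N pressed 5 mm). It turns only when pressed more than 3.5 mm, best 5 to 6; it bottoms at 7. It turns anticlockwise seen from above and is free after 0.7 rad (best 0.9 to 1.4), then lifts straight off.
- knife: Opening knife lying loose on the bench. Red handle 110 mm long (x), 18 mm wide (y), 24 mm high (z); steel blade 95 mm long, 22 mm wide, 2.5 mm thick, sticking out to +x at mid height of the handle (12 mm). Origin: centre of the handle's underside; 0.1 kg.
- knife_grip (a point): Where to grip the knife, close to its centre of mass: middle of the handle's section, 12 mm above its underside, 25 mm ahead of the handle's middle. x points to the blade tip.
- knife_tip (a point): Middle of the end of the blade, 125 mm ahead of knife_grip along the knife's x, at mid thickness.
- bowl: Bystander: terracotta bowl, 100 mm across, 55 mm high. Origin under its centre.
- brush: Bystander: brush with wooden back and yellow bristles, 120 x 50 x 38 mm. Origin under its centre.
- cork_block: Bystander: cork sanding block, 100 x 60 x 35 mm. Origin under its centre.
- plane_block: Bystander: dark hardwood block, 120 x 50 x 40 mm. Origin under its centre.
- glue_jar: Bystander: closed jar with green lid, 64 mm across, 75 mm high. Origin under its centre.
- slates: Bystander: stack of dark sanding plates, 130 x 100 x 30 mm. Origin under its centre.
- puck: Bystander: dark wooden plug, 44 mm across, 30 mm high. Origin under its centre.

How it is judged (in metres and radians):
On the way, in this order (a step that is already met when the one before it is completed fails the run):
1. the knife's blade levers the lid up (value of joint lid between 0.2 and 1.2 rad and contact force between knife and case above 0.3 N), for 0.1 s.
2. the lid stands open past upright and the knife lies released on the bench (value of joint lid above 1.5 rad and height (world z) of knife below 0.03 m and contact force between the fingers and knife below 0.2 N and contact force between knife and case below 0.2 N and linear speed of knife below 0.03 m/s), for 0.2 s.
3. the cap is pressed down, not yet turned (z of cap in the frame of bottle below 0.0505 m and angle between the x axis of cap and the x axis of bottle, either way round below 0.25 rad), for 0.05 s.
4. the cap has been turned past its lock, still on the bottle (angle between the x axis of cap and the x axis of bottle, either way round above 0.5 rad and z of cap in the frame of bottle below 0.062 m and horizontal distance between cap and bottle below 0.008 m), for 0.05 s.
At the end, for the whole second after the job is handed in: Cap held in the fingers, still, upright within 0.3 rad, 60 to 170 mm above its locked height, within 40 mm of the bottle's axis, touching neither bottle, case nor knife; lid open past 1.5 rad; knife lying still and released on the bench, clear of the case (all of step 2 and z of cap in the frame of bottle between 0.114 and 0.224 m and horizontal distance between cap and bottle below 0.04 m and angle between cap's own z axis and vertical below 0.3 rad and contact force between the fingers and cap above 1 N and contact force between cap and bottle below 0.1 N and contact force between cap and case below 0.1 N and contact force between cap and knife below 0.1 N and linear speed of cap below 0.03 m/s); the arm keeps its last pose, push and grip.
It fails at once if the lid is started with the fingers instead of the knife (contact force between the fingers and case above 1.5 N and value of joint lid between 0.02 and 0.2 rad).
It fails at once if a bystander is shoved more than 40 mm (distance of any of bowl, brush, cork_block, plane_block, glue_jar, slates, puck from where it was at the start of the episode above 0.04 m).
It also fails if it takes over 72 s, if anything falls off the work surface, if the arm or the gripper's body presses on something with over 40 N, if the wrist force passes 120 N, or if a joint passes its speed limit or range.

## Robot

A 6-joint arm with a two-finger parallel gripper is mounted at the origin on the work surface. World frame = base frame: x ahead of the robot, y to its left, z up, the work surface at z = 0. Lengths are in mm, angles in rad, forces in N, time in s.
With the tool pointing down it reaches from about 300 to 850 mm from the base axis. Payload 5.4 kg.
Tool frame: the origin (TCP) lies midway between the tips of the shut fingers; the grasp point (between the pads) lies 19 mm behind it; y points along the fingers, x is the direction in which the jaws open and shut, and the axes are right-handed (so a half turn about y gives the same grasp; the last joint's range is limited). The gripper opens to 85 mm and grips with 20 to 120 N. Pads are 22 mm wide; open, the fingers measure 114 mm over their backs; the gripper's body (76 mm by 85 mm) begins 54 mm behind the grasp point. The pads swing forward as they close: fully open they stand 13 mm farther back than shut.
Start: joints at [1.057, 0.158, 1.597, -0, 1.386, -0.21], TCP at [172.02, 548.649, 231.299] pointing down, gripper open.
Joint ranges: [-2.91, 2.91], [-0.94, 2.29], [0.18, 2.7], [-1.29, 4.43], [0.17, 2.64], [-3, 3]. Speed limits (rad/s): [2.57, 2.57, 3.14, 3.14, 3.14, 3.14].

## Interface

Orientations are given as a unit quaternion [w, x, y, z].
In Python, from workcell import observe, capture, camera_model, hand_in gives the robot as it stands.
- The arm moves only by the tool arm_command, never from a script. Its argument "plan" is a list of rows, each an object of numbers: "x", "y", "z": the shift along the tool's x, y, z each as a share of 0.04 m, from -1 to 1; "wx", "wy", "wz": the turn, a rotation vector about the tool's x, y, z each as a share of 4 degrees, from -1 to 1; "claw": the opening, from -1 (shut) to 1 (fully open). In form: [{"x": .., "y": .., "z": .., "wx": .., "wy": .., "wz": .., "claw": ..}, ...]. A call has 1 to 5 rows; each row shifts and turns the pose as measured when the row begins, along the tool's axes as they then stand; what a row does not reach is not made up. A row lasts 1/12 s, in which the tool goes at most 41.7 mm and 7.16 degrees, less where a joint would pass 70% of its speed; a pose out of reach is approached as far as the arm can. A call with a number of a shift or a turn outside -1 to 1 is refused whole. A call with a gripper value outside its range is refused whole. The fingers move at their own pace and stop on an object; the grip force is fixed at half the most. Time passes only in rows, so rows that do not move let the fingers close. It gives the time, the measured TCP pose, the force and the opening at its end, in the units of the state.
- observe(): the state, without advancing time (a new reading comes with each control period).
- capture(name): name is "scene" or "side" or "wrist"; returns the picture (400x640x3 uint8, red, green, blue); there is no depth.
- camera_model(name): a dict with "intrinsics" (3x3 intrinsics, pixels), "k1" (the pictures are not rectified: a ray, as slopes to the right and down, at radius r is drawn at 1 + k1 r^2 times it, then the intrinsics apply), "extrinsics" (4x4, takes a point from camera to world coordinates). Camera axes: x right, y up, looking along -z (the intrinsics and any distortion apply to the point x, -y, -z); pixel columns grow to the right and rows downward; lengths in mm; the calibration is good to about 2 mm. A picture is of the moment at which its call begins: read the wrist's pose just before it. camera_model takes no time and is no camera call; for the wrist camera it gives the pose at the moment of the call.
- hand_in(): hands the job in, once; it reports no verdict.
The state is a dict: "time": time; "joint_positions": joint angles; "qvel": joint speeds; "joint_efforts": joint torques, N m; "eef_pos": TCP position; "orientation": TCP orientation; "ft_force": force on the tool from outside, world axes, zero at the start; "wrist_torque": the same for the moment, N m; "width": finger opening in mm.
Only numpy, scipy, OpenCV 4.12 (cv2) and the standard library are available. Lean on these libraries where they do the work, as an engineer would, in place of code of your own. Each camera call takes 0.05 s, during which the arm holds its last target.

## Working session

There is one attempt and no reset: what is moved stays moved. The work goes in short steps, Python scripts to look and compute and a tool call to move; the robot and the scene stay as the last step left them, time stands still between calls to the robot, and variables do not carry over. Pictures are saved under pics/ and viewed, and the job is handed in when it is done.

Besides the shell and the picture viewer there is one more tool, called after "Request:" in YAML: its name, and indented under it one key for each argument. arm_command: Moves the arm, as the interface text tells. Shift numbers are shares of 0.04 m and turn numbers shares of 4 degrees, none past 1 either way. Its arguments: {"type":"object","properties":{"plan":{"type":"array"}},"required":["plan"]}

```bash
ls; mkdir -p pics; python3 - <<'E'
from workcell import *
import cv2,numpy as np
s=observe();print(s)
for n in("scene","side","wrist"):
    m=camera_model(n);print(n,m)
    cv2.imwrite(f"pics/{n}0.png",capture(n)[:,:,::-1])
E
```

```text
pics
{'time': 0.0, 'joint_positions': array([ 1.05690925e+00,  1.59072194e-01,  1.59825682e+00, -2.43864454e-05,
        1.38619795e+00, -2.10093009e-01]), 'qvel': array([-0.00069755, -0.00217885, -0.0012755 ,  0.0016284 , -0.00204086,
       -0.00085944]), 'joint_efforts': array([ 1.17931282e-03, -3.96008492e+01, -3.31424367e+01, -5.55467454e-05,
        8.56097380e-03,  2.45026655e-06]), 'eef_pos': array([171.72272533, 548.11717762, 230.29158858]), 'orientation': array([-0.56960978,  0.57018721,  0.41796719, -0.4192072 ]), 'ft_force': array([-0.2169076 ,  0.1994955 , -0.07068359]), 'wrist_torque': array([ 0.01649396, -0.00558698, -0.02834414]), 'width': 85.18439198040925}
scene {'intrinsics': array([[519.47736827,   0.        , 321.9434772 ],
       [  0.        , 519.47736827, 194.55096785],
       [  0.        ,   0.        ,   1.        ]]), 'k1': 0.004368697644008417, 'extrinsics': array([[-8.46415937e-01, -3.47046795e-01,  4.03904175e-01,
         1.09964233e+03],
       [ 5.32397605e-01, -5.35066492e-01,  6.55939509e-01,
         8.57428270e+02],
       [-1.15261140e-02,  7.7
[... 562 characters left out ...]
7985e-01,  5.24699227e-01,
         7.48824622e+02],
       [ 0.00000000e+00,  0.00000000e+00,  0.00000000e+00,
         1.00000000e+00]])}
wrist {'intrinsics': array([[310.2690281 ,   0.        , 325.16842572],
       [  0.        , 310.2690281 , 197.406191  ],
       [  0.        ,   0.        ,   1.        ]]), 'k1': -0.009776470006263072, 'extrinsics': array([[ 2.97376256e-01, -9.12488259e-01, -2.80949355e-01,
         1.00110876e+02],
       [ 9.54758689e-01,  2.83657386e-01,  8.92991202e-02,
         5.70325050e+02],
       [-1.79103892e-03, -2.94794276e-01,  9.55559065e-01,
         3.72760543e+02],
       [ 0.00000000e+00,  0.00000000e+00,  0.00000000e+00,
         1.00000000e+00]])}
```

View pics/scene0.png

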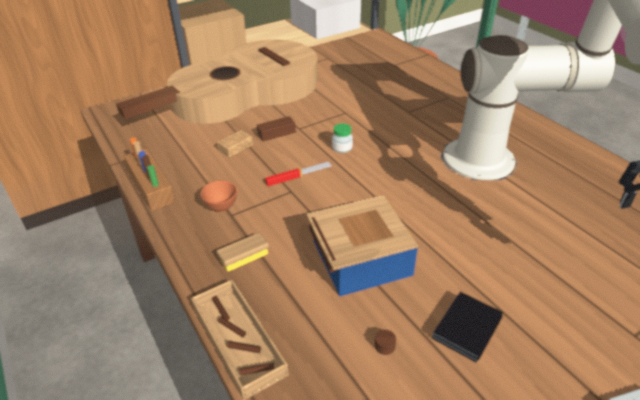

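View pics/side0.png

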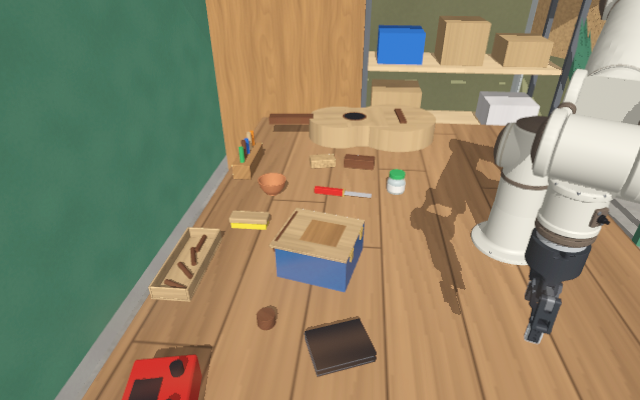

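View pics/wrist0.png

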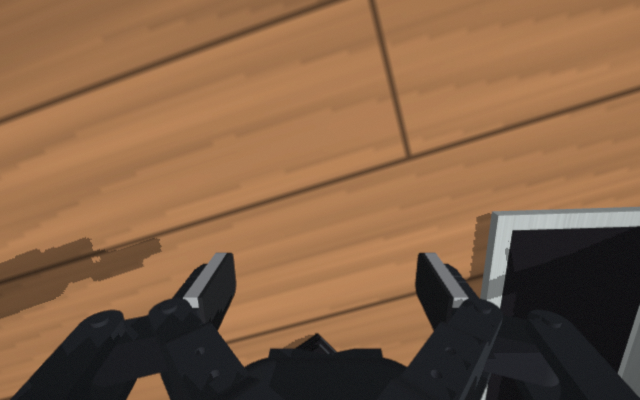

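```bash
cat > h.py <<'E'
import numpy as np,cv2
from workcell import *
from scipy.spatial.transform import Rotation as R
def undist(m,uv):
    K=m["intrinsics"];uv=np.atleast_2d(uv).astype(float)
    d=(uv-[K[0,2],K[1,2]])/K[0,0];x=d.copy()
    for _ in range(10): x=d/(1+m["k1"]*(x**2).sum(1,keepdims=True))
    return x
def rays(m,uv):
    x=undist(m,uv);E=m["extrinsics"]
    d=np.c_[x[:,0],-x[:,1],-np.ones(len(x))]@E[:3,:3].T
    return E[:3,3],d/np.linalg.norm(d,axis=1,keepdims=True)
def plane(m,uv,z):
    o,d=rays(m,uv);return o+d*((z-o[2])/d[:,2])[:,None]
def proj(m,P):
    E=m["extrinsics"];P=np.atleast_2d(P);c=(P-E[:3,3])@E[:3,:3]
    s=np.c_[c[:,0]/-c[:,2],-c[:,1]/-c[:,2]];s=s*(1+m["k1"]*(s**2).sum(1,keepdims=True))
    K=m["intrinsics"];return s*K[0,0]+[K[0,2],K[1,2]]
def tri(views):
    A=np.zeros((3,3));b=np.zeros(3)
    for m,uv in views:
        o,d=rays(m,uv);M=np.eye(3)-np.outer(d[0],d[0]);A+=M;b+=M@o
    return np.linalg.solve(A,b)
def pose(s=None):
    s=s or observe();q=s["orientation"];return s["eef_pos"],R.from_quat(q[[1,2,3,0]])
def st():
    s=observe();p,r=pose(s);print("t",round(s["time"],2),"p",p.round(1),"F",s["ft_force"].round(1),"w",round(s["width"],1));print(r.as_matrix().round(3).tolist(),"q",s["joint_positions"].round(2))
E
python3 - <<'E'
from h import *
st()
sc=cv2.imread("pics/scene0.png");sd=cv2.imread("pics/side0.png")
def blobs(img,lo,hi,lab):
    h=cv2.cvtColor(img,cv2.COLOR_BGR2HSV);k=cv2.inRange(h,lo,hi)
    n,l,s,c=cv2.connectedComponentsWithStats(k)
    for i in range(1,n):
        if s[i,4]>40: print(lab,s[i],c[i].round(1))
for n,im in(("scene",sc),("side",sd)):
    blobs(im,(0,220,120),(4,255,255),n+" red");blobs(im,(105,150,40),(125,255,255),n+" blue")
    x={"scene":(290,120,640,320),"side":(220,140,480,400)}
def crop(im,x0,y0,x1,y1,f): return cv2.resize(im[y0:y1,x0:x1],None,fx=f,fy=f,interpolation=cv2.INTER_CUBIC)
cv2.imwrite("pics/c1.png",crop(sc,250,150,350,200,8))
cv2.imwrite("pics/c2.png",crop(sd,300,170,400,210,8))
cv2.imwrite("pics/c3.png",crop(sc,290,190,430,300,5))
cv2.imwrite("pics/c4.png",crop(sd,260,200,380,300,6))
E
```

```text
t 0.15 p [171.8 548.2 230.5] F [-0.9  0.3  0.6] w 85.2
[[0.299, -0.001, -0.954], [0.954, -0.001, 0.299], [-0.001, -1.0, 0.0]] q [ 1.06  0.16  1.6  -0.    1.39 -0.21]
scene blue [ 332  251   83   43 1818] [374.4 272.4]
side blue [ 377   26   49   38 1722] [400.4  44.4]
```

View pics/c1.png

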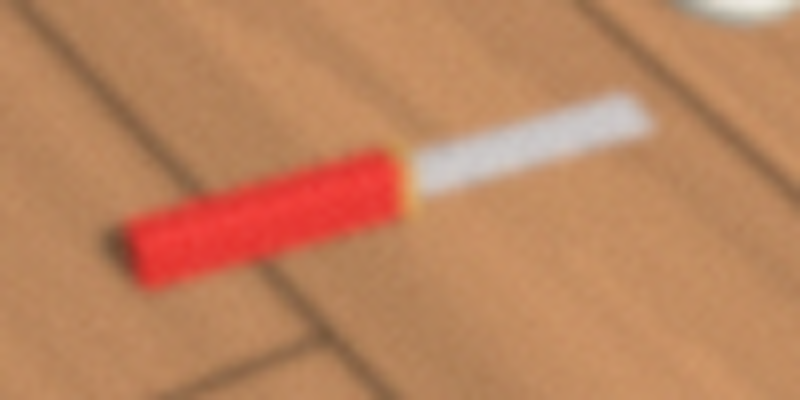

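View pics/c2.png

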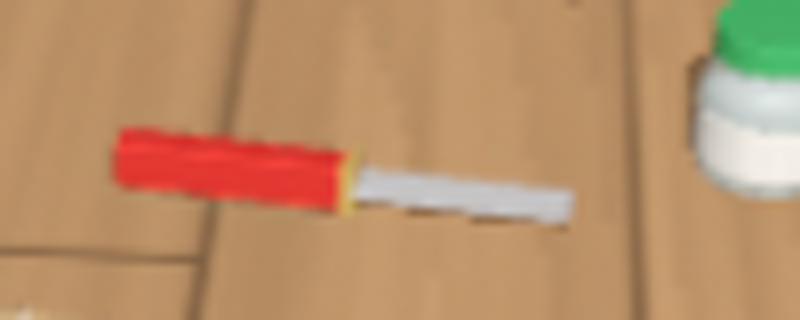

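View pics/c3.png

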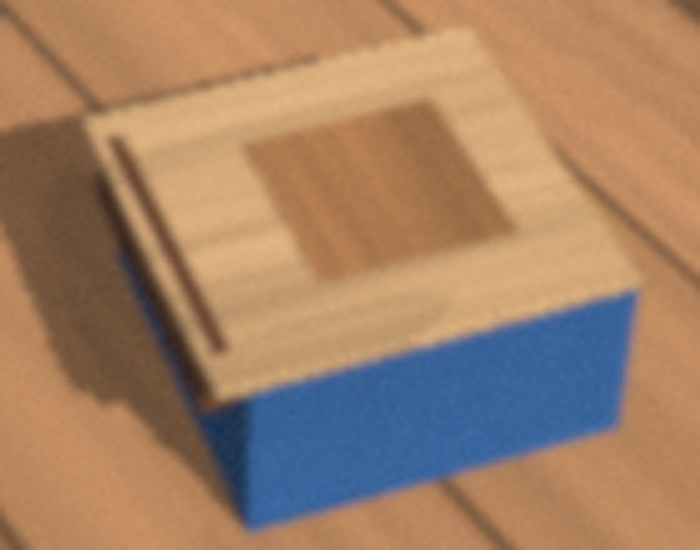

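View pics/c4.png

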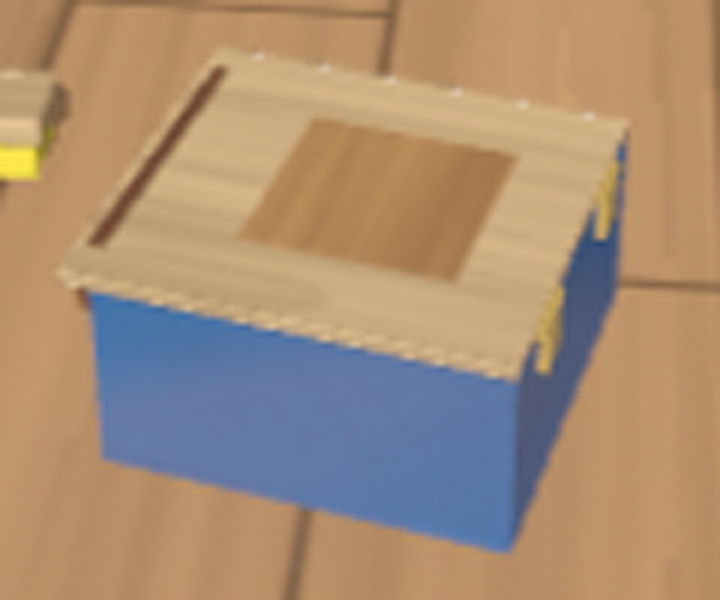

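```bash
python3 - <<'E'
from h import *
a=camera_model("scene");b=camera_model("side")
def S(x,y):return (290+x/5-.4,190+y/5-.4)
def D(x,y):return (260+x/6-.4,200+y/6-.4)
print("base",proj(a,[0,0,0]),proj(b,[0,0,0]), proj(b,[172,548,230]))
# lid corners top z=103
print("lid scene",plane(a,[S(85,112),S(465,28),S(640,280),S(215,395)],103).round(1).tolist())
print("lid side",plane(b,[D(220,50),D(628,120),D(515,375),D(60,272)],103).round(1).tolist())
print("base scene",plane(a,[S(248,528),S(618,428)],0).round(1).tolist())
print("base side",plane(b,[D(103,460),D(510,551),D(618,300)],0).round(1).tolist())
def S(x,y):return (250+x/8-.44,150+y/8-.44)
def D(x,y):return (300+x/8-.44,170+y/8-.44)
print("tip sc",plane(a,S(642,110),12),"side",plane(b,D(572,205),12), tri([(a,S(642,110)),(b,D(572,205))]))
print("handle top end butt sc",plane(a,[S(128,220),S(160,245)],24).round(1))
print("junction sc",plane(a,S(412,178),12),"side",plane(b,D(352,183),12))
print("butt side",plane(b,D(116,158),12))
E
```

```text
base [[478.44665725 159.02893621]] [[507.91376188 241.66087899]] [[528.24490614 324.7666237 ]]
lid scene [[631.6, 24.4, 103.0], [436.3, 74.2, 103.0], [478.7, 260.5, 103.0], [679.4, 214.5, 103.0]]
lid side [[634.1, 35.3, 103.0], [435.1, 77.3, 103.0], [478.5, 266.9, 103.0], [675.2, 217.5, 103.0]]
base scene [[660.3, 213.6, 0.0], [476.9, 258.8, 0.0]]
base side [[662.3, 219.4, 0.0], [478.0, 259.5, -0.0], [434.4, 81.4, 0.0]]
tip sc [[ 407.10385679 -218.83544011   12.        ]] side [[ 409.56134631 -215.73152917   12.        ]] [ 409.13166197 -215.84290972   13.19260125]
handle top end butt sc [[ 609.6 -250.3   24. ]
 [ 606.7 -230.8   24. ]]
junction sc [[ 502.30826662 -229.62227387   12.        ]] side [[ 506.90884026 -225.48151254   12.        ]]
butt side [[ 613.86270208 -237.42836494   12.        ]]
```

Request:
arm_command:
  plan:
    - {"x": -0.75, "z": -0.68, "claw": 1}
    - {"x": -0.75, "z": -0.68, "claw": 1}
    - {"x": -0.75, "z": -0.68, "claw": 1}
    - {"x": -0.75, "z": -0.68, "claw": 1}
    - {"x": -0.75, "z": -0.68, "claw": 1}

```text
invalid input at $.plan[0]: expected keys x, y, z, wx, wy, wz, claw
```

Request:
arm_command:
  plan:
    - {"x": -0.75, "y": 0, "z": -0.68, "wx": 0, "wy": 0, "wz": 0, "claw": 1}
    - {"x": -0.75, "y": 0, "z": -0.68, "wx": 0, "wy": 0, "wz": 0, "claw": 1}
    - {"x": -0.75, "y": 0, "z": -0.68, "wx": 0, "wy": 0, "wz": 0, "claw": 1}
    - {"x": -0.75, "y": 0, "z": -0.68, "wx": 0, "wy": 0, "wz": 0, "claw": 1}
    - {"x": -0.75, "y": 0, "z": -0.68, "wx": 0, "wy": 0, "wz": 0, "claw": 1}

```text
time: 0.57
eef_pos: [255.3, 362.8, 226.7]
orientation: [0.567, -0.567, -0.42, 0.424]
ft_force: [2.1, 0.3, -0.2]
width: 85.6
```

Request:
arm_command:
  plan:
    - {"x": -0.75, "y": 0, "z": -0.68, "wx": 0, "wy": 0, "wz": 0, "claw": 1}
    - {"x": -0.75, "y": 0, "z": -0.68, "wx": 0, "wy": 0, "wz": 0, "claw": 1}
    - {"x": -0.75, "y": 0, "z": -0.68, "wx": 0, "wy": 0, "wz": 0, "claw": 1}
    - {"x": -0.75, "y": 0, "z": -0.68, "wx": 0, "wy": 0, "wz": 0, "claw": 1}
    - {"x": -0.75, "y": 0, "z": -0.68, "wx": 0, "wy": 0, "wz": 0, "claw": 1}

```text
time: 0.98
eef_pos: [342.1, 173.2, 225.8]
orientation: [-0.566, 0.567, 0.421, -0.425]
ft_force: [0.7, 0.5, -0.3]
width: 85.4
```

Request:
arm_command:
  plan:
    - {"x": -0.75, "y": 0, "z": -0.68, "wx": 0, "wy": 0, "wz": 0, "claw": 1}
    - {"x": -0.75, "y": 0, "z": -0.68, "wx": 0, "wy": 0, "wz": 0, "claw": 1}
    - {"x": -0.75, "y": 0, "z": -0.68, "wx": 0, "wy": 0, "wz": 0, "claw": 1}
    - {"x": -0.75, "y": 0, "z": -0.68, "wx": 0, "wy": 0, "wz": 0, "claw": 1}
    - {"x": -0.75, "y": 0, "z": -0.68, "wx": 0, "wy": 0, "wz": 0, "claw": 1}

```text
time: 1.4
eef_pos: [429.6, -16.2, 226.0]
orientation: [-0.566, 0.568, 0.422, -0.424]
ft_force: [0.7, 0.5, -0.5]
width: 85.4
```

```bash
cat >> h.py <<'E'
def to(target):
    "tool-frame shift to a world target, in units of 40 mm"
    p,r=pose();print("units",(r.inv().apply(np.array(target)-p)/40).round(2))
E
python3 -c "
from h import *
st();to([533,-230,130])"
```

```text
t 1.4 p [429.6 -16.2 226. ] F [ 0.7  0.5 -0.5] w 85.4
[[0.285, -0.001, -0.958], [0.958, -0.003, 0.285], [-0.003, -1.0, 0.0]] q [-0.32 -0.23  1.99 -0.    1.39 -1.6 ]
units [-4.38  2.41 -4.  ]
```

Request:
arm_command:
  plan:
    - {"x": -0.73, "y": 0.2, "z": -0.67, "wx": 0, "wy": 0, "wz": 0, "claw": 1}
    - {"x": -0.73, "y": 0.2, "z": -0.67, "wx": 0, "wy": 0, "wz": 0, "claw": 1}
    - {"x": -0.73, "y": 0.2, "z": -0.67, "wx": 0, "wy": 0, "wz": 0, "claw": 1}
    - {"x": -0.73, "y": 0.2, "z": -0.67, "wx": 0, "wy": -0.9, "wz": 0, "claw": 1}
    - {"x": -0.73, "y": 0.2, "z": -0.6, "wx": 0, "wy": -0.9, "wz": 0, "claw": 1}

```text
time: 1.82
eef_pos: [516.7, -200.5, 187.2]
orientation: [-0.537, 0.541, 0.457, -0.457]
ft_force: [0.2, -0.1, 0.4]
width: 85.2
```

```bash
python3 -c "
from h import *
st();m=camera_model('wrist');cv2.imwrite('pics/w1.png',capture('wrist')[:,:,::-1]);st();to([533,-230,130])
np.save('w1.npy',np.r_[m['intrinsics'].ravel(),m['k1'],m['extrinsics'].ravel()])"
```

```text
t 1.82 p [ 516.7 -200.5  187.2] F [ 0.2 -0.1  0.4] w 85.2
[[0.164, 0.003, -0.987], [0.987, -0.004, 0.164], [-0.004, -1.0, -0.004]] q [-0.59  0.14  1.71 -0.    1.29 -1.99]
t 1.87 p [ 517.8 -206.3  184.2] F [-3.  -4.7  0.1] w 85.5
[[0.164, 0.002, -0.986], [0.986, -0.006, 0.164], [-0.006, -1.0, -0.003]] q [-0.59  0.15  1.7  -0.    1.28 -2.  ]
units [-0.51  1.36 -0.47]
```

View pics/w1.png

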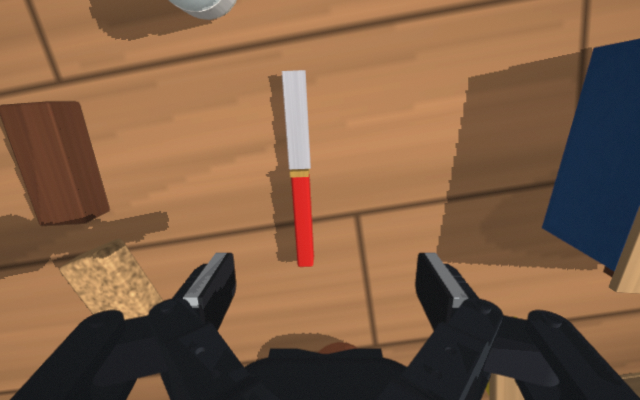

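The wrist view shows the knife between the jaws, with the blade tip at about (294,71), the collar at (300,172) and the butt at (305,265). The cork and dark blocks are well to the left.

```bash
python3 -c "
from h import *
v=np.load('w1.npy');m=dict(intrinsics=v[:9].reshape(3,3),k1=v[9],extrinsics=v[10:].reshape(4,4))
h=cv2.imread('pics/w1.png');H=cv2.cvtColor(h,cv2.COLOR_BGR2HSV)
k=cv2.inRange(H,(0,200,120),(5,255,255))|cv2.inRange(H,(174,200,120),(180,255,255))
n,l,s,c=cv2.connectedComponentsWithStats(k);i=1+s[1:,4].argmax();print(s[i],c[i])
P=np.argwhere(l==i)[:,::-1].astype(float);print(plane(m,P,24).mean(0))
print(plane(m,[[294,71],[300,172]],12).round(1),plane(m,[306,266],24).round(1))
"
```

```text
[ 292  177   21   89 1451] [302.58993797 220.3252929 ]
[ 558.19233928 -232.530788     24.        ]
[[ 410.7 -214.3   12. ]
 [ 508.3 -226.9   12. ]] [[ 611.5 -238.7   24. ]]
```

Request:
arm_command:
  plan:
    - {"x": -0.26, "y": 0.7, "z": -0.22, "wx": 0, "wy": -0.75, "wz": 0, "claw": 1}
    - {"x": -0.25, "y": 0.8, "z": -0.22, "wx": 0, "wy": 0, "wz": 0, "claw": 1}
    - {"x": 0, "y": 0.8, "z": 0, "wx": 0, "wy": 0, "wz": 0, "claw": 1}
    - {"x": 0, "y": 0.5, "z": 0, "wx": 0, "wy": 0, "wz": 0, "claw": 1}
    - {"x": 0, "y": 0.3, "z": 0, "wx": 0, "wy": 0, "wz": 0, "claw": 1}

```text
time: 2.28
eef_pos: [536.1, -237.7, 56.5]
orientation: [-0.524, 0.532, 0.47, -0.471]
ft_force: [0.9, -0.5, 0.2]
width: 85.2
```

```bash
python3 -c "
from h import *
st();to([534,-230,5])"
```

```text
t 2.28 p [ 536.1 -237.7   56.5] F [ 0.9 -0.5  0.2] w 85.2
[[0.115, 0.006, -0.993], [0.993, -0.01, 0.115], [-0.009, -1.0, -0.007]] q [-0.62  0.38  1.71 -0.01  1.05 -2.07]
units [0.2  1.28 0.08]
```

Request:
arm_command:
  plan:
    - {"x": 0.1, "y": 0.4, "z": 0.04, "wx": 0, "wy": 0, "wz": 0, "claw": 1}
    - {"x": 0.1, "y": 0.4, "z": 0.04, "wx": 0, "wy": 0, "wz": 0, "claw": 1}
    - {"x": 0, "y": 0.25, "z": 0, "wx": 0, "wy": 0, "wz": 0, "claw": 1}
    - {"x": 0, "y": 0, "z": 0, "wx": 0, "wy": 0, "wz": 0, "claw": 1}

```text
time: 2.62
eef_pos: [531.6, -227.8, 9.0]
orientation: [-0.526, 0.53, 0.469, -0.471]
ft_force: [-0.7, 0.7, 0.1]
width: 85.1
```

```bash
python3 -c "
from h import *
st();to([534,-230,4]);cv2.imwrite('pics/w2.png',capture('wrist')[:,:,::-1]);st()"
```

```text
t 2.62 p [ 531.6 -227.8    9. ] F [-0.7  0.7  0.1] w 85.1
[[0.116, 0.001, -0.993], [0.993, -0.006, 0.116], [-0.006, -1.0, -0.001]] q [-0.61  0.44  1.73 -0.01  0.97 -2.06]
units [-0.05  0.13 -0.07]
t 2.67 p [ 532.1 -228.1   10. ] F [-0.5  0.4  0.3] w 85.4
[[0.116, 0.002, -0.993], [0.993, -0.007, 0.116], [-0.006, -1.0, -0.002]] q [-0.61  0.44  1.73 -0.01  0.97 -2.06]
```

View pics/w2.png

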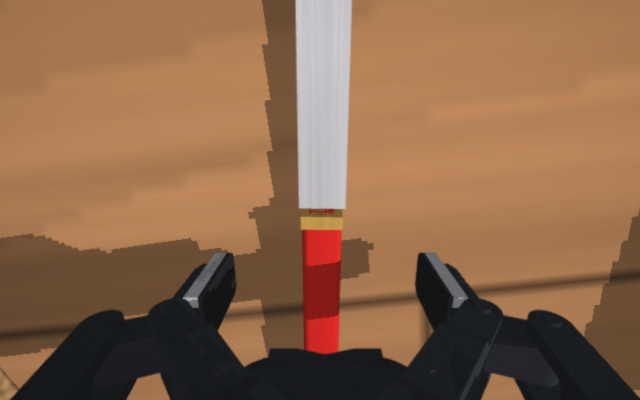

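The wrist view shows the knife centred between the fingers, with the handle at column ~321 and the collar at row ~222. Next I lower a little and close.

Request:
arm_command:
  plan:
    - {"x": -0.02, "y": 0.12, "z": -0.05, "wx": 0, "wy": 0, "wz": 0, "claw": 1}
    - {"x": 0, "y": 0, "z": 0, "wx": 0, "wy": 0, "wz": 0, "claw": -1}
    - {"x": 0, "y": 0, "z": 0, "wx": 0, "wy": 0, "wz": 0, "claw": -1}
    - {"x": 0, "y": 0, "z": 0, "wx": 0, "wy": 0, "wz": 0, "claw": -1}
    - {"x": 0, "y": 0, "z": 0, "wx": 0, "wy": 0, "wz": 0, "claw": -1}

```text
time: 3.08
eef_pos: [537.8, -231.9, 9.9]
orientation: [-0.523, 0.533, 0.47, -0.471]
ft_force: [0.2, -0.5, -0.5]
width: 38.8
```

Request:
arm_command:
  plan:
    - {"x": 0, "y": 0, "z": 0, "wx": 0, "wy": 0, "wz": 0, "claw": -1}
    - {"x": 0, "y": 0, "z": 0, "wx": 0, "wy": 0, "wz": 0, "claw": -1}
    - {"x": 0, "y": 0, "z": 0, "wx": 0, "wy": 0, "wz": 0, "claw": -1}
    - {"x": 0, "y": 0, "z": 0, "wx": 0, "wy": 0, "wz": 0, "claw": -1}

```text
time: 3.42
eef_pos: [538.8, -232.7, 11.7]
orientation: [-0.522, 0.534, 0.47, -0.47]
ft_force: [0.2, 0.7, -0.3]
width: 16.1
```

Request:
arm_command:
  plan:
    - {"x": 0, "y": 0, "z": 0, "wx": 0, "wy": 0, "wz": 0, "claw": -0.2}
    - {"x": 0, "y": 0.0, "z": 0, "wx": 0, "wy": 0, "wz": 0, "claw": -0.2}
    - {"x": 0, "y": 0.12, "z": 0.1, "wx": 0, "wy": 0, "wz": 0, "claw": -0.2}
    - {"x": 0, "y": 0, "z": 0, "wx": 0, "wy": 0, "wz": 0, "claw": -0.2}

```text
time: 3.75
eef_pos: [534.5, -232.1, 6.3]
orientation: [-0.522, 0.534, 0.47, -0.47]
ft_force: [-0.1, 0.6, -0.4]
width: 34.1
```

```bash
python3 -c "
from h import *
st();to([534,-230,4])"
```

```text
t 3.75 p [ 534.5 -232.1    6.3] F [-0.1  0.6 -0.4] w 34.1
[[0.116, 0.011, -0.993], [0.993, -0.013, 0.115], [-0.012, -1.0, -0.013]] q [-0.61  0.44  1.73 -0.01  0.95 -2.07]
units [0.05 0.06 0.02]
```

Request:
arm_command:
  plan:
    - {"x": 0.04, "y": 0.04, "z": 0, "wx": 0, "wy": 0, "wz": 0, "claw": -1}
    - {"x": 0, "y": 0.02, "z": 0, "wx": 0, "wy": 0, "wz": 0, "claw": -1}
    - {"x": 0, "y": 0.02, "z": 0, "wx": 0, "wy": 0, "wz": 0, "claw": -1}
    - {"x": 0, "y": 0, "z": 0, "wx": 0, "wy": 0, "wz": 0, "claw": -1}
    - {"x": 0, "y": 0, "z": 0, "wx": 0, "wy": 0, "wz": 0, "claw": -1}

```text
time: 4.17
eef_pos: [534.7, -230.6, 4.1]
orientation: [-0.522, 0.534, 0.47, -0.471]
ft_force: [0.6, 0.5, -1.0]
width: 16.4
```

```bash
python3 -c "
from h import *
st();cv2.imwrite('pics/w3.png',capture('wrist')[:,:,::-1]);st()"
```

```text
t 4.17 p [ 534.7 -230.6    4.1] F [ 0.6  0.5 -1. ] w 16.4
[[0.116, 0.011, -0.993], [0.993, -0.013, 0.116], [-0.012, -1.0, -0.012]] q [-0.61  0.45  1.73 -0.01  0.94 -2.06]
t 4.22 p [ 534.7 -230.5    4.1] F [-0.1  0.7  1.5] w 16.9
[[0.116, 0.011, -0.993], [0.993, -0.013, 0.116], [-0.012, -1.0, -0.012]] q [-0.61  0.45  1.73 -0.01  0.94 -2.06]
```

View pics/w3.png

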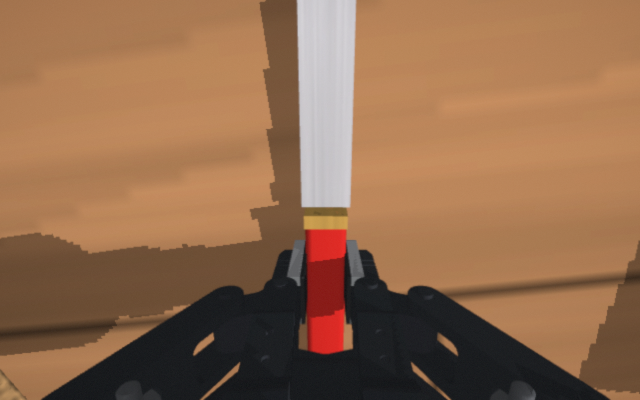

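Knife gripped: the collar sits 8–10 mm ahead of the pads and the blade is straight along tool z. Now I lift it.

Request:
arm_command:
  plan:
    - {"x": 0, "y": -0.5, "z": 0, "wx": 0, "wy": 0, "wz": 0, "claw": -1}
    - {"x": 0, "y": -0.9, "z": 0, "wx": 0, "wy": 0, "wz": 0, "claw": -1}
    - {"x": 0, "y": -0.9, "z": 0, "wx": 0, "wy": 0, "wz": 0, "claw": -1}
    - {"x": 0, "y": -0.9, "z": 0, "wx": 0, "wy": 0.8, "wz": 0, "claw": -1}
    - {"x": 0, "y": 0, "z": 0, "wx": 0, "wy": 0.8, "wz": 0, "claw": -1}

```text
time: 4.63
eef_pos: [529.9, -226.3, 131.4]
orientation: [-0.552, 0.556, 0.438, -0.44]
ft_force: [1.4, -1.0, 0.9]
width: 17.0
```

```bash
python3 -c "
from h import *
st();to([808,86,120])"
```

```text
t 4.63 p [ 529.9 -226.3  131.4] F [ 1.4 -1.   0.9] w 17.0
[[0.229, 0.001, -0.973], [0.973, -0.006, 0.229], [-0.006, -1.0, -0.002]] q [-0.61  0.25  1.69 -0.01  1.19 -1.95]
units [ 9.19  0.24 -4.98]
```

Request:
arm_command:
  plan:
    - {"x": 0.88, "y": 0, "z": -0.47, "wx": 0, "wy": 0, "wz": 0, "claw": -1}
    - {"x": 0.88, "y": 0, "z": -0.47, "wx": 0, "wy": 0, "wz": 0, "claw": -1}
    - {"x": 0.88, "y": 0, "z": -0.47, "wx": 0, "wy": 0, "wz": 0, "claw": -1}
    - {"x": 0.88, "y": 0, "z": -0.47, "wx": 0, "wy": 0, "wz": 0, "claw": -1}
    - {"x": 0.88, "y": 0, "z": -0.47, "wx": 0, "wy": 0, "wz": 0, "claw": -1}

```text
time: 5.05
eef_pos: [664.8, -80.0, 133.4]
orientation: [-0.554, 0.562, 0.433, -0.436]
ft_force: [1.4, -1.0, -0.4]
width: 16.5
```

```bash
python3 -c "
from h import *
st();to([808,86,120])"
```

```text
t 5.05 p [664.8 -80.  133.4] F [ 1.4 -1.  -0.4] w 16.5
[[0.245, 0.004, -0.97], [0.97, -0.012, 0.245], [-0.01, -1.0, -0.007]] q [-0.3   0.48  1.4  -0.01  1.26 -1.62]
units [ 4.9   0.3  -2.46]
```

Request:
arm_command:
  plan:
    - {"x": 0.88, "y": 0, "z": -0.47, "wx": 0, "wy": -0.1, "wz": 0, "claw": -1}
    - {"x": 0.88, "y": 0, "z": -0.47, "wx": 0, "wy": 0, "wz": 0, "claw": -1}
    - {"x": 0.88, "y": 0, "z": -0.47, "wx": 0, "wy": 0, "wz": 0, "claw": -1}
    - {"x": 0.88, "y": 0, "z": -0.47, "wx": 0, "wy": 0, "wz": 0, "claw": -1}
    - {"x": 0.6, "y": 0, "z": -0.47, "wx": 0, "wy": 0, "wz": 0, "claw": -1}

```text
time: 5.47
eef_pos: [798.8, 68.6, 128.2]
orientation: [-0.553, 0.559, 0.435, -0.439]
ft_force: [1.0, 0.6, -0.0]
width: 16.4
```

```bash
python3 -c "
from h import *
st();to([808,86,81]);
for n in('wrist','scene','side'): cv2.imwrite('pics/%s4.png'%n,capture(n)[:,:,::-1])
st();to([808,86,81])
a=cv2.imread('pics/scene4.png');b=cv2.imread('pics/side4.png')
cv2.imwrite('pics/c5.png',cv2.resize(a[150:300,250:430],None,fx=4,fy=4,interpolation=2))
cv2.imwrite('pics/c6.png',cv2.resize(b[150:290,180:370],None,fx=4,fy=4,interpolation=2))"
```

```text
t 5.47 p [798.8  68.6 128.2] F [ 1.   0.6 -0. ] w 16.4
[[0.235, 0.001, -0.972], [0.972, -0.01, 0.235], [-0.01, -1.0, -0.003]] q [-0.06  0.84  0.88 -0.01  1.42 -1.39]
units [ 0.49  1.18 -0.12]
t 5.62 p [798.2  67.  125.9] F [ 0.1 -0.8 -0.8] w 16.8
[[0.234, -0.002, -0.972], [0.972, -0.011, 0.234], [-0.011, -1.0, -0.001]] q [-0.06  0.84  0.88 -0.01  1.42 -1.39]
units [ 0.53  1.12 -0.13]
```

View pics/wrist4.png

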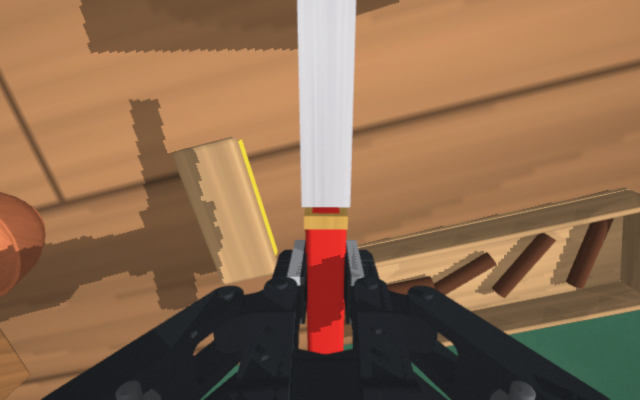

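View pics/c5.png

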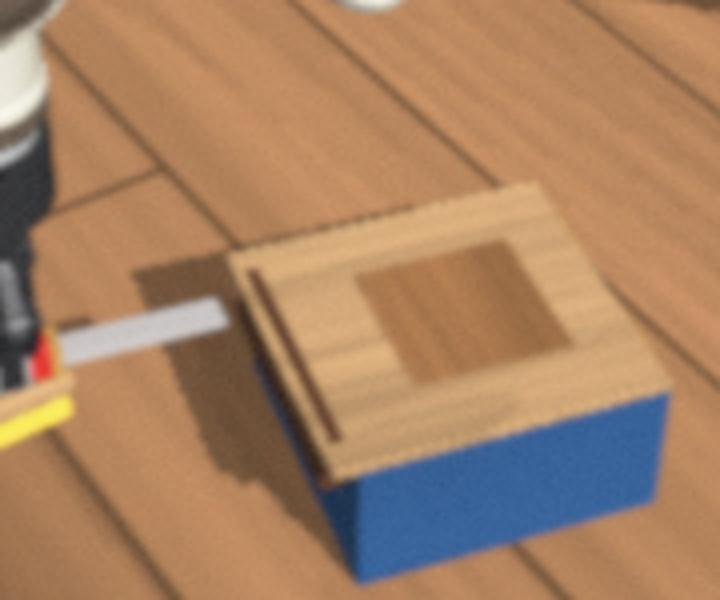

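View pics/c6.png

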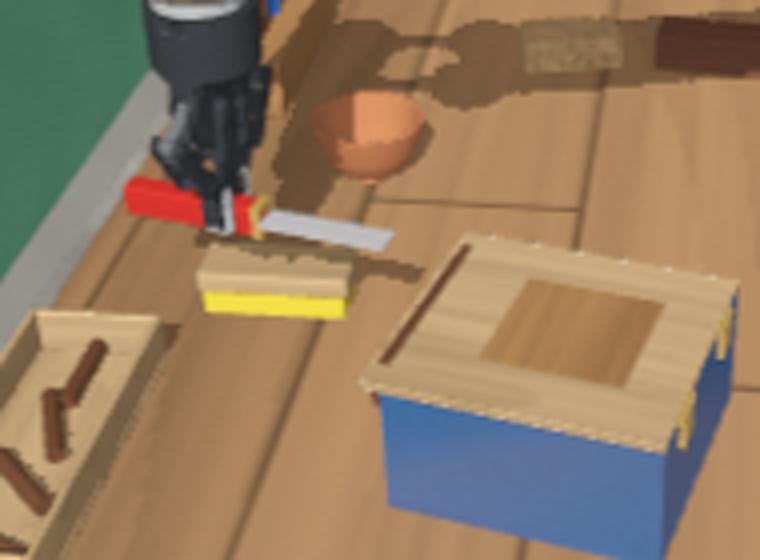

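Tip is at scene crop ≈ (220,315) and side crop ≈ (390,240), in front of and above the lip. I triangulate it next.

```bash
python3 -c "
from h import *
a=camera_model('scene');b=camera_model('side')
t=tri([(a,(250+220/4-.4,150+314/4-.4)),(b,(180+390/4-.4,150+239/4-.4))]);print('tip',t)
p,r=pose();print('pred',p+r.apply([0.6,-9,125.6]),'tool',r.inv().apply(t-p))
# lip lower edge? lip front top corners in this image
print('lip top', plane(a,[(250+230/4-.4,150+253/4-.4),(250+335/4-.4,150+482/4-.4)],103), plane(b,[(180+468/4-.4,150+236/4-.4),(180+362/4-.4,150+383/4-.4)],103))
print('brush',plane(b,[(180+275/4,150+270/4)],38))
"
```

```text
tip [678.46461781  95.60311353 131.63437378]
pred [676.24214816  97.18017177 134.74130569] tool [ -0.37667055  -5.87935906 123.07270406]
lip top [[632.22345575  27.75724206 103.        ]
 [680.38745102 219.06735095 103.        ]] [[632.53695802  38.85294442 103.        ]
 [673.61898803 219.13590418 103.        ]]
brush [[789.97212883   3.15397725  38.        ]]
```

Request:
arm_command:
  plan:
    - {"x": 0.27, "y": 0.56, "z": -0.06, "wx": 0, "wy": 0, "wz": 0.1, "claw": -1}
    - {"x": 0.27, "y": 0.5, "z": -0.06, "wx": 0, "wy": 0, "wz": 0, "claw": -1}
    - {"x": 0, "y": 0.0, "z": 0, "wx": 0, "wy": 0, "wz": 0, "claw": -1}

```text
time: 5.87
eef_pos: [808.3, 84.0, 83.1]
orientation: [-0.551, 0.561, 0.432, -0.442]
ft_force: [-0.8, 1.3, -2.0]
width: 16.5
```

```bash
python3 -c "
from h import *
for n in('scene','side'): cv2.imwrite('pics/%s5.png'%n,capture(n)[:,:,::-1])
st();to([808,86,81])
a=cv2.imread('pics/scene5.png');b=cv2.imread('pics/side5.png')
cv2.imwrite('pics/c5.png',cv2.resize(a[180:280,260:380],None,fx=6,fy=6,interpolation=2))
cv2.imwrite('pics/c6.png',cv2.resize(b[180:260,220:340],None,fx=6,fy=6,interpolation=2))"
```

```text
t 5.97 p [809.6  82.3  87.2] F [-0.3  0.5 -0.7] w 17.1
[[0.238, 0.002, -0.971], [0.971, -0.021, 0.238], [-0.02, -1.0, -0.007]] q [-0.04  0.91  0.85 -0.02  1.38 -1.37]
units [0.08 0.15 0.06]
```

View pics/c5.png

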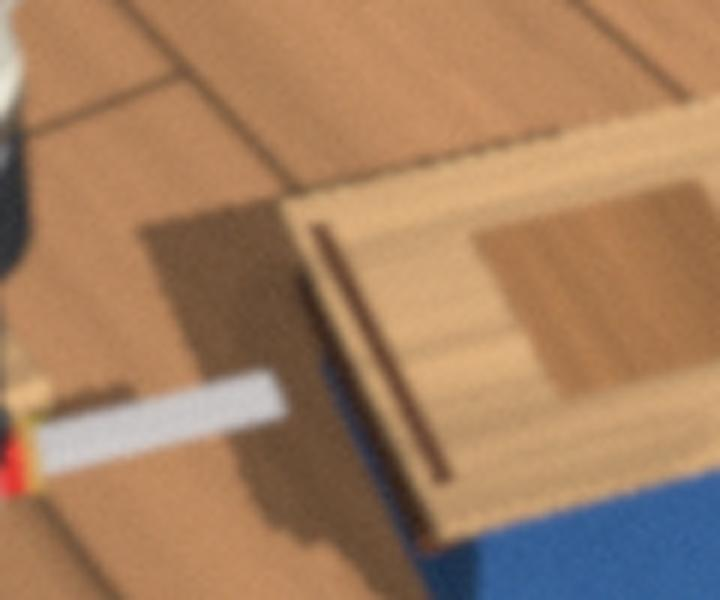

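View pics/c6.png

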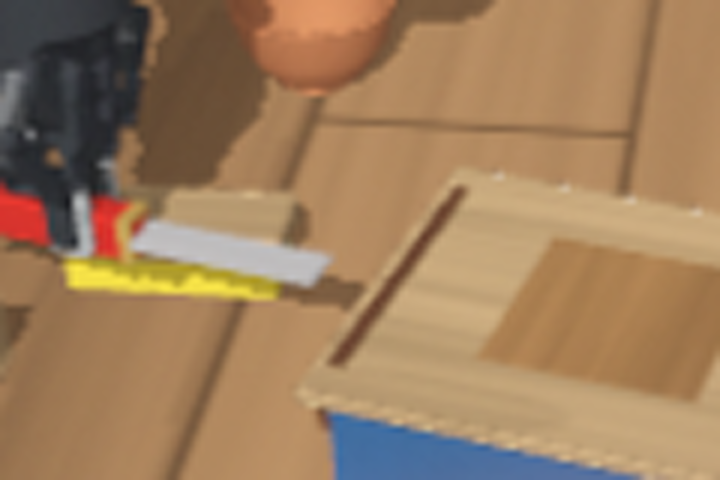

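```bash
python3 -c "
from h import *
a=camera_model('scene');b=camera_model('side')
t=tri([(a,(260+280/6-.4,180+392/6-.4)),(b,(220+325/6-.4,180+270/6-.4))]);print('tip',t)
p,r=pose();print('pred',p+r.apply([0.6,-9,125.6]),'tool',r.inv().apply(t-p))
# lip lower line: tri of lip corner bottom
"
```

```text
tip [685.90789454 113.14182605  93.66217663]
pred [687.74499471 112.90371161  95.27587738] tool [  0.42653352  -7.39621036 127.45295272]
```

Request:
arm_command:
  plan:
    - {"x": 0.05, "y": 0.15, "z": 0, "wx": 0, "wy": 0, "wz": -0.2, "claw": -1}
    - {"x": 0, "y": 0.0, "z": 0, "wx": 0, "wy": 0, "wz": 0, "claw": -1}

```text
time: 6.13
eef_pos: [810.9, 82.0, 84.5]
orientation: [-0.553, 0.561, 0.437, -0.435]
ft_force: [-0.7, -0.1, -1.6]
width: 16.6
```

```bash
python3 -c "
from h import *
st();p,r=pose();print(p+r.apply([0.5,-8,126]))"
```

```text
t 6.13 p [810.9  82.   84.5] F [-0.7 -0.1 -1.6] w 16.6
[[0.239, 0.01, -0.971], [0.971, -0.007, 0.239], [-0.004, -1.0, -0.011]] q [-0.04  0.9   0.86 -0.01  1.37 -1.37]
[688.58924899 112.64920266  91.08554792]
```

Request:
arm_command:
  plan:
    - {"x": 0, "y": 0.06, "z": 0.4, "wx": 0, "wy": 0, "wz": 0, "claw": -1}
    - {"x": 0, "y": 0.02, "z": 0.3, "wx": 0, "wy": 0, "wz": 0, "claw": -1}
    - {"x": 0, "y": 0.0, "z": 0, "wx": 0, "wy": 0, "wz": 0, "claw": -1}

```text
time: 6.38
eef_pos: [784.7, 85.0, 85.5]
orientation: [-0.552, 0.563, 0.438, -0.432]
ft_force: [-0.9, -0.5, -0.7]
width: 16.6
```

```bash
python3 -c "
from h import *
st();p,r=pose();print(p+r.apply([0.5,-8,126]))"
```

```text
t 6.38 p [784.7  85.   85.5] F [-0.9 -0.5 -0.7] w 16.6
[[0.243, 0.016, -0.97], [0.97, -0.007, 0.243], [-0.003, -1.0, -0.018]] q [-0.04  0.82  0.99 -0.01  1.31 -1.37]
[662.44458394 116.21442242  91.30877505]
```

Request:
arm_command:
  plan:
    - {"x": 0, "y": 0.1, "z": 0, "wx": 0.2, "wy": -0.1, "wz": 0, "claw": -1}
    - {"x": 0, "y": 0.0, "z": 0, "wx": 0, "wy": 0, "wz": 0, "claw": -1}

```text
time: 6.55
eef_pos: [785.7, 83.6, 84.3]
orientation: [-0.554, 0.558, 0.437, -0.436]
ft_force: [0.3, -0.8, -2.2]
width: 16.9
```

```bash
python3 -c "
from h import *
for n in('scene','side'): cv2.imwrite('pics/%s6.png'%n,capture(n)[:,:,::-1])
st();p,r=pose();print(p+r.apply([0.5,-8,126]))
a=cv2.imread('pics/scene6.png');b=cv2.imread('pics/side6.png')
cv2.imwrite('pics/c5.png',cv2.resize(np.hstack([a[190:270,280:370],b[180:260,220:310]]),None,fx=4.4,fy=4.4,interpolation=2))"
```

```text
t 6.65 p [786.4  83.8  85.1] F [-0.4  0.8 -1.4] w 17.0
[[0.237, 0.007, -0.971], [0.971, -0.004, 0.237], [-0.002, -1.0, -0.008]] q [-0.04  0.83  0.97 -0.    1.33 -1.37]
[664.1087309  114.17288517  92.05256657]
```

View pics/c5.png

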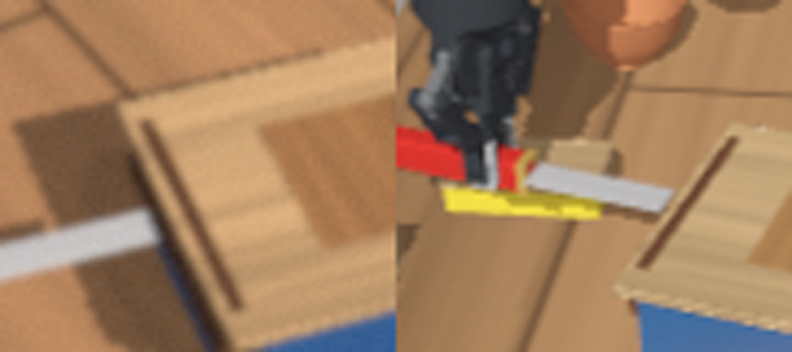

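Request:
arm_command:
  plan:
    - {"x": 0, "y": 0.1, "z": 0, "wx": 0, "wy": 0, "wz": 0, "claw": -1}
    - {"x": 0, "y": 0.07, "z": 0, "wx": 0, "wy": 0, "wz": 0, "claw": -1}

```text
time: 6.82
eef_pos: [788.1, 83.3, 79.2]
orientation: [-0.553, 0.56, 0.438, -0.435]
ft_force: [0.0, -0.3, -1.2]
width: 16.4
```

```bash
python3 -c "
from h import *
st();p,r=pose();print(p+r.apply([0.5,-8,126]))"
```

```text
t 6.82 p [788.1  83.3  79.2] F [ 0.  -0.3 -1.2] w 16.4
[[0.238, 0.01, -0.971], [0.971, -0.004, 0.238], [-0.002, -1.0, -0.011]] q [-0.05  0.84  0.97 -0.    1.32 -1.38]
[665.75994935 113.7300291   85.7957461 ]
```

Request:
arm_command:
  plan:
    - {"x": 0, "y": -0.06, "z": 0.2, "wx": 0, "wy": 0, "wz": 0, "claw": -1}
    - {"x": 0, "y": -0.02, "z": 0.2, "wx": 0, "wy": 0, "wz": 0, "claw": -1}
    - {"x": 0, "y": 0, "z": 0.1, "wx": 0, "wy": 0, "wz": 0, "claw": -1}

```text
time: 7.07
eef_pos: [768.7, 87.4, 79.6]
orientation: [-0.553, 0.56, 0.438, -0.435]
ft_force: [-1.1, -0.1, -0.3]
width: 16.5
```

```bash
python3 -c "
from h import *
st();p,r=pose();print(p+r.apply([0.5,-8,126]))
for n in('scene','side'): cv2.imwrite('pics/%s7.png'%n,capture(n)[:,:,::-1])
st();p,r=pose();print(p+r.apply([0.5,-8,126]))
a=cv2.imread('pics/scene7.png');b=cv2.imread('pics/side7.png')
cv2.imwrite('pics/c7.png',cv2.resize(np.hstack([a[190:270,280:370],b[180:260,220:310]]),None,fx=4.4,fy=4.4,interpolation=2))"
```

```text
t 7.07 p [768.7  87.4  79.6] F [-1.1 -0.1 -0.3] w 16.5
[[0.238, 0.009, -0.971], [0.971, -0.004, 0.238], [-0.002, -1.0, -0.01]] q [-0.04  0.79  1.05 -0.    1.29 -1.37]
[646.4170145  117.95658844  86.34036285]
t 7.17 p [768.7  87.5  79.7] F [0.2 0.2 0.1] w 16.5
[[0.238, 0.009, -0.971], [0.971, -0.004, 0.238], [-0.002, -1.0, -0.01]] q [-0.04  0.79  1.05 -0.    1.29 -1.37]
[646.40551579 118.04587208  86.4215043 ]
```

View pics/c7.png

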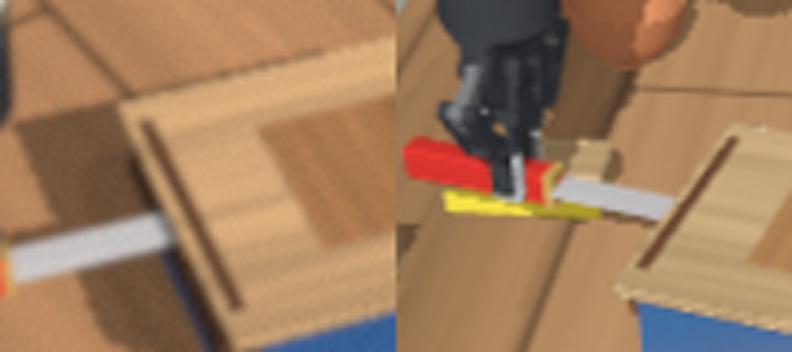

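The blade is under the lip: in both views its end is hidden below the lip edge (scene crop ≈(165,228), side crop ≈(672,205)), and forces are near zero. Lever up.

Request:
arm_command:
  plan:
    - {"x": 0, "y": -0.1, "z": 0.08, "wx": 0, "wy": 0, "wz": 0, "claw": -1}
    - {"x": 0, "y": -0.25, "z": 0.02, "wx": 0, "wy": 0, "wz": 0, "claw": -1}
    - {"x": 0, "y": -0.4, "z": 0.03, "wx": 0, "wy": 0, "wz": 0, "claw": -1}
    - {"x": 0, "y": -0.4, "z": 0.05, "wx": 0, "wy": 0, "wz": 0, "claw": -1}

```text
time: 7.5
eef_pos: [759.2, 89.1, 122.8]
orientation: [-0.555, 0.558, 0.436, -0.437]
ft_force: [-0.4, -0.2, -2.2]
width: 16.4
```

```bash
cat >> h.py <<'E'
def arc():
    st();p,r=pose();t=p+r.apply([0.5,-8,126]);d=t-[456,169.5,95]
    o=d[:2]@[.973,-.232];print("tip",t.round(1),"out",o.round(1),"up",d[2].round(1),"th",np.arctan2(d[2],o).round(2),"r",np.hypot(d[2],o).round(1))
def look(tag,sb,db,f=4):
    for n,bx in(("scene",sb),("side",db)):
        if bx is None: continue
        im=capture(n)[:,:,::-1];x0,y0,x1,y1=bx;cv2.imwrite(f"pics/{n}{tag}f.png",im)
        cv2.imwrite(f"pics/{n}{tag}.png",cv2.resize(im[y0:y1,x0:x1],None,fx=f,fy=f,interpolation=2))
E
python3 -c "
from h import *
arc();look(8,(270,120,450,270),(220,120,410,260));arc()"
```

```text
t 7.5 p [759.2  89.1 122.8] F [-0.4 -0.2 -2.2] w 16.4
[[0.239, 0.002, -0.971], [0.971, -0.004, 0.239], [-0.004, -1.0, -0.003]] q [-0.04  0.73  1.05 -0.    1.35 -1.37]
tip [637.  119.7 130.5] out 187.6 up 35.5 th 0.19 r 191.0
t 7.6 p [761.8  89.2 127.5] F [ 0.6 -0.6 -1. ] w 16.9
[[0.238, 0.01, -0.971], [0.971, -0.005, 0.238], [-0.002, -1.0, -0.011]] q [-0.04  0.73  1.05 -0.    1.35 -1.37]
tip [639.4 119.8 134.1] out 190.0 up 39.1 th 0.2 r 194.0
```

View pics/side8.png

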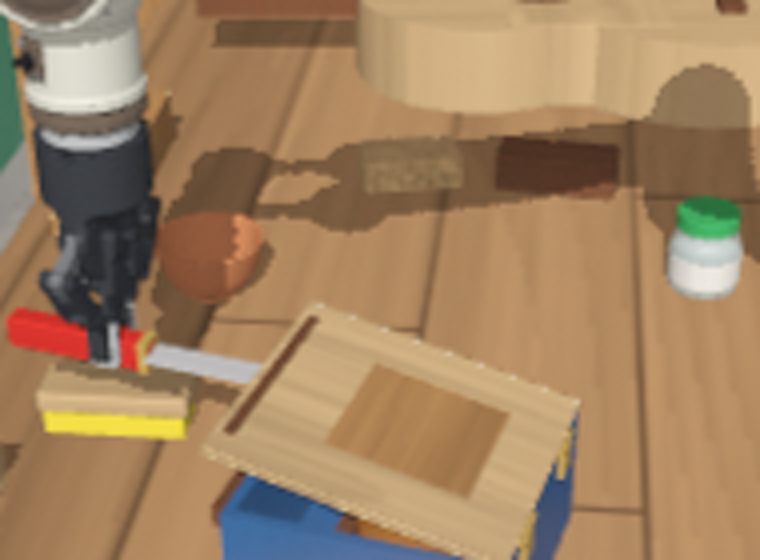

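View pics/scene8.png

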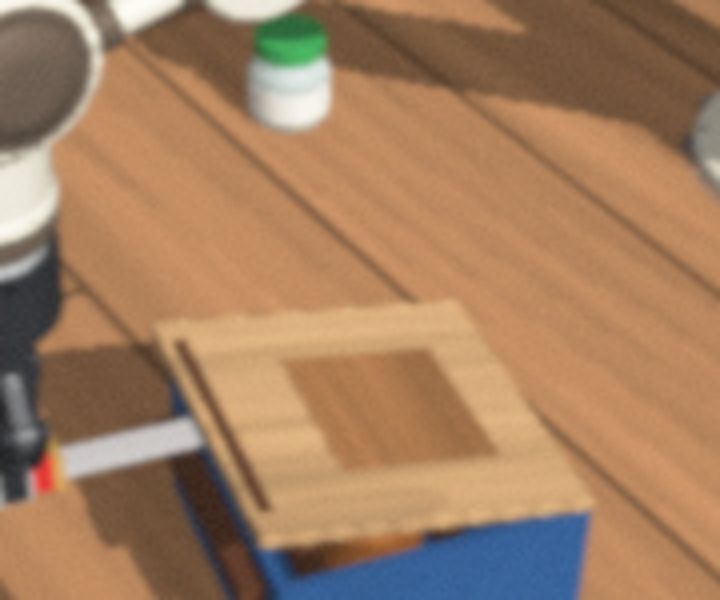

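The lid stands at about 0.2 rad on the blade, with the amber bottle showing inside. Continue on the arc.

Request:
arm_command:
  plan:
    - {"x": 0, "y": -0.46, "z": 0.18, "wx": 0, "wy": 0, "wz": 0, "claw": -1}
    - {"x": 0, "y": -0.46, "z": 0.2, "wx": 0, "wy": 0, "wz": 0, "claw": -1}
    - {"x": 0, "y": -0.45, "z": 0.25, "wx": 0, "wy": 0, "wz": 0, "claw": -1}
    - {"x": 0, "y": -0.42, "z": 0.29, "wx": 0, "wy": 0, "wz": 0, "claw": -1}
    - {"x": 0, "y": -0.4, "z": 0.33, "wx": 0, "wy": 0, "wz": 0, "claw": -1}

```text
time: 8.02
eef_pos: [711.9, 99.9, 215.6]
orientation: [-0.553, 0.561, 0.437, -0.434]
ft_force: [1.0, 0.1, -2.5]
width: 16.7
```

```bash
python3 -c "
from h import *
arc()"
```

```text
t 8.02 p [711.9  99.9 215.6] F [ 1.   0.1 -2.5] w 16.7
[[0.24, 0.011, -0.971], [0.971, -0.006, 0.24], [-0.003, -1.0, -0.012]] q [-0.03  0.53  1.16 -0.01  1.44 -1.35]
tip [589.6 130.7 222.1] out 139.0 up 127.1 th 0.74 r 188.3
```

Request:
arm_command:
  plan:
    - {"x": 0, "y": -0.35, "z": 0.36, "wx": 0, "wy": 0, "wz": 0, "claw": -1}
    - {"x": 0, "y": -0.31, "z": 0.4, "wx": 0, "wy": 0, "wz": 0, "claw": -1}
    - {"x": 0, "y": -0.26, "z": 0.43, "wx": 0, "wy": 0, "wz": 0, "claw": -1}
    - {"x": 0, "y": -0.22, "z": 0.45, "wx": 0, "wy": 0, "wz": 0, "claw": -1}
    - {"x": 0, "y": -0.16, "z": 0.47, "wx": 0, "wy": 0, "wz": 0, "claw": -1}

```text
time: 8.43
eef_pos: [629.2, 119.8, 275.1]
orientation: [-0.55, 0.565, 0.44, -0.43]
ft_force: [1.2, -0.5, -2.4]
width: 16.9
```

```bash
python3 -c "
from h import *
arc();look(9,(230,80,430,230),(240,80,430,260),3.5);arc()"
```

```text
t 8.43 p [629.2 119.8 275.1] F [ 1.2 -0.5 -2.4] w 16.9
[[0.242, 0.024, -0.97], [0.97, -0.008, 0.242], [-0.002, -1.0, -0.025]] q [ 0.    0.28  1.36 -0.01  1.47 -1.32]
tip [506.9 150.8 279.9] out 53.8 up 184.9 th 1.29 r 192.6
t 8.53 p [628.4 120.9 276.4] F [ 1.   0.7 -0.6] w 17.1
[[0.24, 0.025, -0.97], [0.971, -0.007, 0.24], [-0.001, -1.0, -0.026]] q [ 0.01  0.28  1.36 -0.01  1.47 -1.32]
tip [506.  151.7 281.2] out 52.8 up 186.2 th 1.29 r 193.5
```

View pics/side9.png

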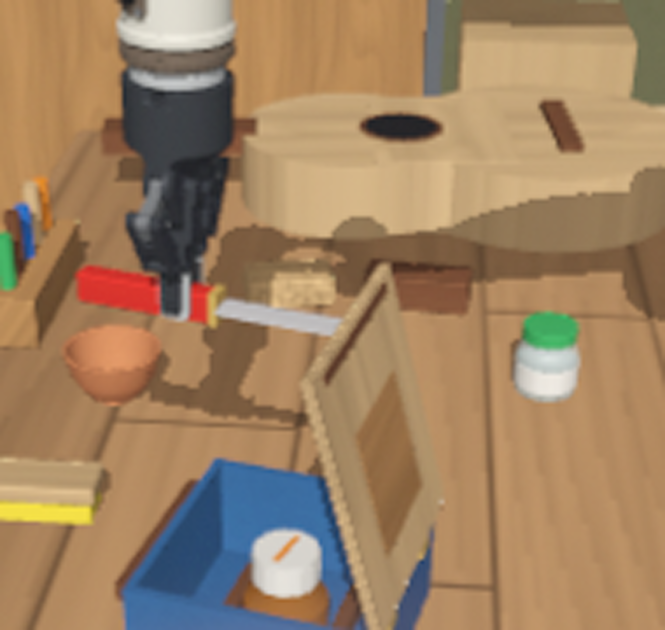

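The side view shows the lid near 1.3 rad on the blade, and the white cap with its orange bar is now visible. Keep pushing past upright.

Request:
arm_command:
  plan:
    - {"x": 0, "y": -0.05, "z": 0.5, "wx": 0, "wy": 0, "wz": 0, "claw": -1}
    - {"x": 0, "y": 0, "z": 0.5, "wx": 0, "wy": 0, "wz": 0, "claw": -1}
    - {"x": 0, "y": 0.03, "z": 0.5, "wx": 0, "wy": 0, "wz": 0, "claw": -1}
    - {"x": 0, "y": 0.1, "z": 0.5, "wx": 0, "wy": 0, "wz": 0, "claw": -1}
    - {"x": 0, "y": 0.15, "z": 0.5, "wx": 0, "wy": 0, "wz": 0, "claw": -1}

```text
time: 8.95
eef_pos: [535.3, 142.9, 268.5]
orientation: [-0.547, 0.568, 0.444, -0.426]
ft_force: [1.2, 0.5, -0.2]
width: 16.7
```

```bash
python3 -c "
from h import *
arc();look(10,(230,80,430,230),(240,80,430,260),3.5);arc()"
```

```text
t 8.95 p [535.3 142.9 268.5] F [ 1.2  0.5 -0.2] w 16.7
[[0.243, 0.039, -0.969], [0.97, -0.008, 0.243], [0.001, -0.999, -0.04]] q [ 0.05  0.05  1.64 -0.01  1.41 -1.27]
tip [413.  174.1 271.4] out -42.9 up 176.4 th 1.81 r 181.6
t 9.05 p [533.1 143.6 266.7] F [ 0.9  0.5 -1. ] w 16.8
[[0.242, 0.034, -0.97], [0.97, -0.008, 0.242], [0.0, -0.999, -0.035]] q [ 0.05  0.05  1.64 -0.01  1.41 -1.28]
tip [410.7 174.7 270.3] out -45.2 up 175.3 th 1.82 r 181.1
```

View pics/side10.png

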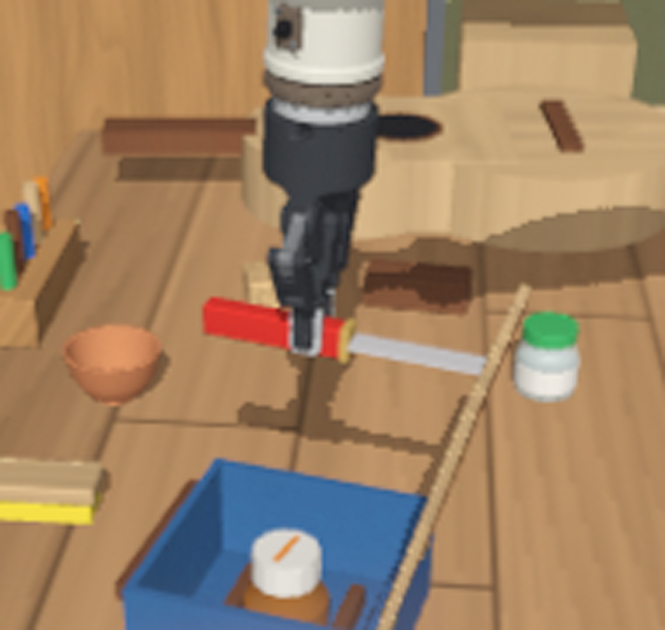

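The lid stands well past upright (about 1.8 rad). Now I back off and carry the knife back to its old place.

Request:
arm_command:
  plan:
    - {"x": 0, "y": 0, "z": -0.6, "wx": 0.4, "wy": 0, "wz": 0, "claw": -1}
    - {"x": 0, "y": 0, "z": -0.8, "wx": 0.1, "wy": 0, "wz": 0, "claw": -1}
    - {"x": -0.7, "y": 0, "z": -0.3, "wx": 0, "wy": 0, "wz": 0, "claw": -1}
    - {"x": -0.98, "y": 0, "z": -0.16, "wx": 0, "wy": 0, "wz": 0, "claw": -1}
    - {"x": -0.98, "y": 0, "z": -0.16, "wx": 0, "wy": 0, "wz": 0, "claw": -1}

```text
time: 9.47
eef_pos: [590.8, 22.6, 265.3]
orientation: [0.556, -0.553, -0.439, 0.439]
ft_force: [-0.2, -0.6, -0.9]
width: 16.6
```

Request:
arm_command:
  plan:
    - {"x": -0.98, "y": 0, "z": -0.16, "wx": 0, "wy": 0, "wz": 0, "claw": -1}
    - {"x": -0.98, "y": 0, "z": -0.16, "wx": 0, "wy": 0, "wz": 0, "claw": -1}
    - {"x": -0.98, "y": 0.2, "z": -0.16, "wx": 0, "wy": -0.4, "wz": 0, "claw": -1}
    - {"x": -0.9, "y": 0.4, "z": -0.16, "wx": 0, "wy": -0.6, "wz": 0, "claw": -1}
    - {"x": -0.9, "y": 0.4, "z": -0.1, "wx": 0, "wy": -0.6, "wz": 0, "claw": -1}

```text
time: 9.88
eef_pos: [585.8, -181.6, 230.4]
orientation: [-0.525, 0.532, 0.472, -0.468]
ft_force: [-0.3, -0.7, -0.7]
width: 17.0
```

```bash
python3 -c "
from h import *
st();to([545,-228,60])"
```

```text
t 9.88 p [ 585.8 -181.6  230.4] F [-0.3 -0.7 -0.7] w 17.0
[[0.118, 0.01, -0.993], [0.993, -0.003, 0.118], [-0.002, -1.0, -0.011]] q [-0.5   0.25  1.49  0.    1.39 -1.95]
units [-1.27  4.25  0.92]
```

Request:
arm_command:
  plan:
    - {"x": -0.45, "y": 0.85, "z": 0.3, "wx": 0, "wy": 0, "wz": 0, "claw": -1}
    - {"x": -0.45, "y": 0.85, "z": 0.3, "wx": 0.1, "wy": 0, "wz": 0, "claw": -1}
    - {"x": -0.3, "y": 0.9, "z": 0.3, "wx": 0, "wy": 0, "wz": 0, "claw": -1}
    - {"x": 0, "y": 0.9, "z": 0, "wx": 0, "wy": 0, "wz": 0, "claw": -1}
    - {"x": 0, "y": 0.6, "z": 0, "wx": 0, "wy": 0, "wz": 0, "claw": -1}

```text
time: 10.3
eef_pos: [550.9, -247.1, 66.4]
orientation: [-0.522, 0.54, 0.468, -0.465]
ft_force: [-0.2, 0.5, -1.4]
width: 16.4
```

```bash
python3 -c "
from h import *
st();to([545,-228,5])"
```

```text
t 10.3 p [ 550.9 -247.1   66.4] F [-0.2  0.5 -1.4] w 16.4
[[0.129, 0.019, -0.991], [0.992, -0.016, 0.128], [-0.014, -1.0, -0.021]] q [-0.62  0.39  1.66 -0.    1.06 -2.06]
units [0.48 1.52 0.24]
```

Request:
arm_command:
  plan:
    - {"x": 0.24, "y": 0.3, "z": 0.1, "wx": 0.3, "wy": 0, "wz": -0.15, "claw": -1}
    - {"x": 0.2, "y": 0.35, "z": 0.1, "wx": 0, "wy": 0, "wz": 0, "claw": -1}
    - {"x": 0, "y": 0.35, "z": 0, "wx": 0, "wy": 0, "wz": 0, "claw": -1}
    - {"x": 0, "y": 0, "z": 0, "wx": 0, "wy": 0, "wz": 0, "claw": -1}

```text
time: 10.63
eef_pos: [543.2, -228.8, 18.3]
orientation: [0.536, -0.528, -0.464, 0.468]
ft_force: [-0.2, -0.1, -0.9]
width: 16.7
```

```bash
python3 -c "
from h import *
st();to([545,-228,5])"
```

```text
t 10.63 p [ 543.2 -228.8   18.3] F [-0.2 -0.1 -0.9] w 16.7
[[0.133, -0.011, -0.991], [0.991, 0.004, 0.133], [0.003, -1.0, 0.012]] q [-0.6   0.46  1.69 -0.    1.01 -2.04]
units [ 0.02  0.33 -0.05]
```

Request:
arm_command:
  plan:
    - {"x": 0, "y": 0.18, "z": 0, "wx": -0.1, "wy": 0, "wz": 0, "claw": -1}
    - {"x": 0, "y": 0.13, "z": 0, "wx": 0, "wy": 0, "wz": 0, "claw": -1}
    - {"x": 0, "y": 0, "z": 0, "wx": 0, "wy": 0, "wz": 0, "claw": -1}

```text
time: 10.88
eef_pos: [546.2, -229.7, 7.6]
orientation: [0.532, -0.531, -0.466, 0.466]
ft_force: [1.1, -0.5, -0.5]
width: 16.5
```

```bash
python3 -c "
from h import *
st();look(11,(200,120,360,240),(270,120,430,240),4)
st()"
```

```text
t 10.88 p [ 546.2 -229.7    7.6] F [ 1.1 -0.5 -0.5] w 16.5
[[0.132, -0.001, -0.991], [0.991, 0.001, 0.132], [0.001, -1.0, 0.001]] q [-0.6   0.47  1.69  0.    0.98 -2.04]
t 10.98 p [ 546.5 -230.1    8.4] F [-0.1  0.7 -1.2] w 17.0
[[0.132, 0.0, -0.991], [0.991, 0.001, 0.132], [0.001, -1.0, 0.0]] q [-0.6   0.47  1.69  0.    0.98 -2.04]
```

View pics/side11.png

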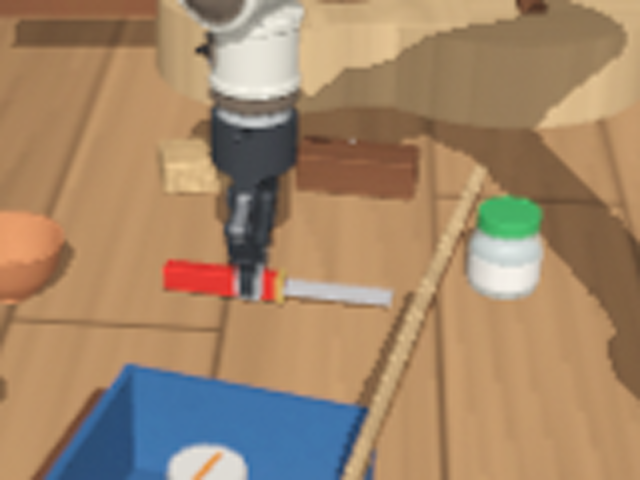

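The knife hangs about 4 mm above the bench in clear space. Lower and release.

Request:
arm_command:
  plan:
    - {"x": 0, "y": 0.12, "z": 0, "wx": 0, "wy": 0, "wz": 0, "claw": -1}
    - {"x": 0, "y": 0.03, "z": 0, "wx": 0, "wy": 0, "wz": 0, "claw": -1}
    - {"x": 0, "y": 0, "z": 0, "wx": 0, "wy": 0, "wz": 0, "claw": 0}
    - {"x": 0, "y": 0, "z": 0, "wx": 0, "wy": 0, "wz": 0, "claw": 0.3}
    - {"x": 0, "y": 0, "z": 0, "wx": 0, "wy": 0, "wz": 0, "claw": 0.3}

```text
time: 11.4
eef_pos: [548.9, -231.7, 5.5]
orientation: [-0.53, 0.534, 0.467, -0.465]
ft_force: [-0.8, 0.3, -0.9]
width: 52.6
```

Request:
arm_command:
  plan:
    - {"x": 0, "y": -0.3, "z": 0, "wx": 0, "wy": 0, "wz": 0, "claw": 1}
    - {"x": 0, "y": -0.8, "z": 0, "wx": 0, "wy": 0, "wz": 0, "claw": 1}
    - {"x": 0, "y": -0.9, "z": 0, "wx": 0, "wy": 0, "wz": 0, "claw": 1}
    - {"x": 0, "y": -0.9, "z": 0, "wx": 0, "wy": 0, "wz": 0, "claw": 1}
    - {"x": 0, "y": -0.9, "z": 0, "wx": 0, "wy": 0, "wz": 0, "claw": 1}

```text
time: 11.82
eef_pos: [542.3, -227.5, 155.9]
orientation: [0.537, -0.527, -0.465, 0.467]
ft_force: [1.0, -1.1, -0.2]
width: 85.3
```

```bash
python3 -c "
from h import *
st();look(12,(200,120,440,300),(230,120,430,270),3.3)
st()"
```

```text
t 11.82 p [ 542.3 -227.5  155.9] F [ 1.  -1.1 -0.2] w 85.3
[[0.132, -0.011, -0.991], [0.991, 0.009, 0.132], [0.007, -1.0, 0.012]] q [-0.6   0.27  1.62  0.    1.26 -2.04]
t 11.92 p [ 547.  -230.6  162.9] F [0.5 0.5 1.3] w 85.5
[[0.132, 0.002, -0.991], [0.991, -0.0, 0.132], [-0.0, -1.0, -0.002]] q [-0.6   0.26  1.61  0.    1.26 -2.04]
```

View pics/side12.png

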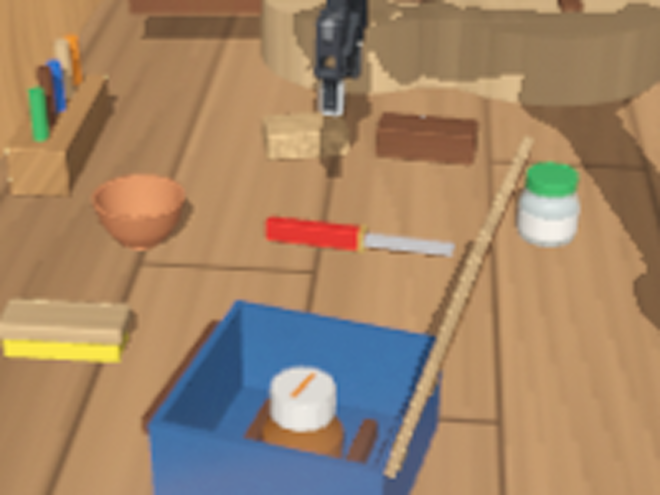

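View pics/scene12.png

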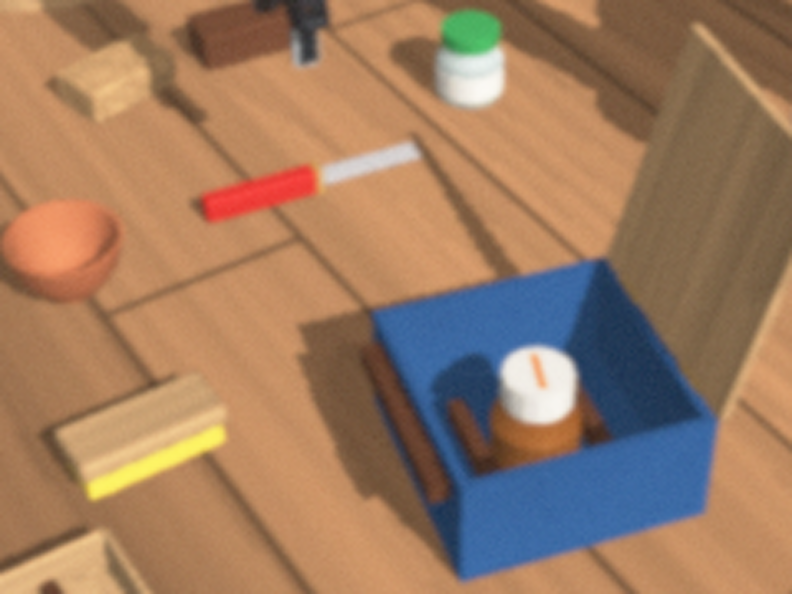

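The knife lies flat on the bench, the bystanders look unmoved and the lid is past upright. Cap top sits at about (302,383) in the side crop and (538,370) in the scene crop. Now I measure the cap.

```bash
cat > cap.py <<'E'
from h import *
def captop(n,img,box,z=88,lo=(0,0,150),hi=(180,60,255)):
    m=camera_model(n) if isinstance(n,str) else n
    H=cv2.cvtColor(img,cv2.COLOR_BGR2HSV);x0,y0,x1,y1=box
    k=np.zeros(H.shape[:2],np.uint8);k[y0:y1,x0:x1]=cv2.inRange(H,lo,hi)[y0:y1,x0:x1]
    k=cv2.morphologyEx(k,cv2.MORPH_CLOSE,np.ones((7,7)))
    nn,l,s,c=cv2.connectedComponentsWithStats(k);i=1+s[1:,4].argmax();print(s[i])
    P=np.argwhere(l==i)[:,::-1].astype(float)
    return m,P
E
python3 - <<'E'
from cap import *
for n,box in(("scene",(345,220,380,255)),("side",(305,225,340,255))):
    im=cv2.imread(f"pics/{n}12f.png")
    m,P=captop(n,im,box)
    u0,v0=P.min(0);u1,v1=P.max(0);print(n,u0,u1,v0,v1)
    # top silhouette edge & left/right: project candidate via far edge: topmost pixel = far rim at z 88
    W=plane(m,P,88);c0=W.mean(0)
    o=m["extrinsics"][:3,3];d=(c0-o)[:2];d/=np.linalg.norm(d);e=np.array([-d[1],d[0]])
    a=W[:,:2]@d;b=W[:,:2]@e
    print("far",a.max(),"lat",b.min(),b.max(),"centre",(d*(a.max()-26)+e*(b.min()+b.max())/2).round(1))
    H=cv2.cvtColor(im,cv2.COLOR_BGR2HSV);x0,y0,x1,y1=[int(v) for v in(u0,v0,u1,v1)]
    k=cv2.inRange(H,(3,70,150),(20,255,255));k2=np.zeros_like(k);k2[y0+1:y0+18,x0+4:x1-3]=k[y0+1:y0+18,x0+4:x1-3]
    Q=np.argwhere(k2>0)[:,::-1].astype(float);w=plane(m,Q,88)[:,:2];U,S,V=np.linalg.svd(w-w.mean(0));print("bar",len(Q),w.mean(0).round(1),np.degrees(np.arctan2(V[0,1],V[0,0])).round(1))
E
```

```text
[351 225  24  23 446]
scene 351.0 374.0 225.0 247.0
far -424.4945521830398 lat 317.1509093719352 372.131316706564 centre [548.4 144.7]
bar 25 [548.2 145. ] 65.7
[312 231  20  20 337]
side 312.0 331.0 231.0 250.0
far -67.14766706087212 lat 534.9546280037912 586.4224039899543 centre [548.6 148.6]
bar 16 [549.4 148.4] 67.9
```

Request:
arm_command:
  plan:
    - {"x": 0.95, "y": -0.15, "z": 0.12, "wx": 0, "wy": 0, "wz": 0, "claw": 1}
    - {"x": 0.95, "y": -0.1, "z": 0.12, "wx": 0, "wy": 0, "wz": 0, "claw": 1}
    - {"x": 0.95, "y": 0, "z": 0.12, "wx": 0, "wy": 0, "wz": 0, "claw": 1}
    - {"x": 0.95, "y": 0, "z": 0.12, "wx": 0, "wy": 0, "wz": 0, "claw": 1}
    - {"x": 0.95, "y": 0, "z": 0.12, "wx": 0, "wy": 0, "wz": 0, "claw": 1}

```text
time: 12.33
eef_pos: [551.4, -41.9, 180.6]
orientation: [-0.529, 0.541, 0.464, -0.461]
ft_force: [1.1, 0.4, -0.7]
width: 85.5
```

```bash
python3 -c "
from h import *
st();to([548.5,147,170])"
```

```text
t 12.33 p [551.4 -41.9 180.6] F [ 1.1  0.4 -0.7] w 85.5
[[0.145, 0.015, -0.989], [0.989, -0.009, 0.145], [-0.007, -1.0, -0.016]] q [-0.29  0.13  1.73 -0.    1.26 -1.72]
units [4.66 0.22 0.76]
```

Request:
arm_command:
  plan:
    - {"x": 0.95, "y": 0, "z": 0.15, "wx": 0.2, "wy": 0, "wz": -0.1, "claw": 1}
    - {"x": 0.95, "y": 0, "z": 0.15, "wx": 0, "wy": 0, "wz": 0, "claw": 1}
    - {"x": 0.95, "y": 0, "z": 0.15, "wx": 0, "wy": 0, "wz": 0, "claw": 1}
    - {"x": 0.95, "y": 0, "z": 0.15, "wx": 0, "wy": 0, "wz": 0, "claw": 1}
    - {"x": 0.7, "y": 0, "z": 0.12, "wx": 0, "wy": 0, "wz": 0, "claw": 1}

```text
time: 12.75
eef_pos: [547.7, 150.8, 184.5]
orientation: [-0.533, 0.537, 0.464, -0.46]
ft_force: [-0.4, 0.0, 0.2]
width: 85.3
```

```bash
python3 -c "
from h import *
st();to([548.5,147,170])
capture('scene');m=camera_model('wrist');cv2.imwrite('pics/w13.png',capture('wrist')[:,:,::-1]);st();to([548.5,147,170]);np.save('w13.npy',np.r_[m['intrinsics'].ravel(),m['k1'],m['extrinsics'].ravel()])
"
```

```text
t 12.75 p [547.7 150.8 184.5] F [-0.4  0.   0.2] w 85.3
[[0.145, 0.007, -0.989], [0.989, 0.0, 0.145], [0.001, -1.0, -0.007]] q [ 0.06  0.17  1.67 -0.    1.29 -1.37]
units [-0.09  0.36 -0.03]
t 12.85 p [547.5 152.  184.4] F [ 0.3 -0.3 -0.8] w 85.5
[[0.141, 0.007, -0.99], [0.99, 0.001, 0.141], [0.002, -1.0, -0.007]] q [ 0.06  0.17  1.67  0.    1.29 -1.37]
units [-0.12  0.36 -0.04]
```

View pics/w13.png

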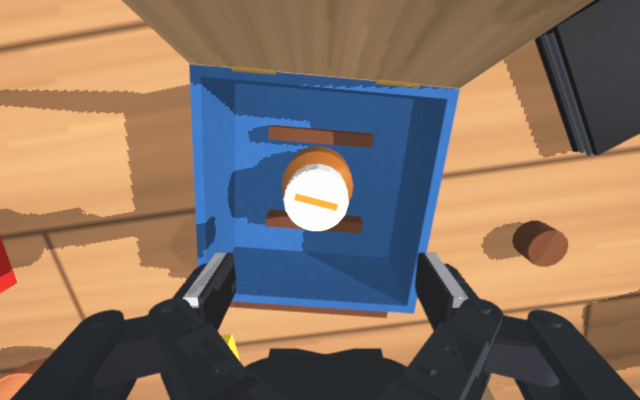

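```bash
python3 -c "
from cap import *
v=np.load('w13.npy');m=dict(intrinsics=v[:9].reshape(3,3),k1=v[9],extrinsics=v[10:].reshape(4,4))
im=cv2.imread('pics/w13.png');m,P=captop(m,im,(270,150,360,240),lo=(0,0,190),hi=(180,40,255))
W=plane(m,P,88);print(W.mean(0), np.ptp(W,axis=0))
H=cv2.cvtColor(im,cv2.COLOR_BGR2HSV);k=cv2.inRange(H,(8,90,200),(25,255,255));Q=np.argwhere(k[190:215,290:342])[:,::-1]+[290,190.]
w=plane(m,Q,88)[:,:2];U,S,V=np.linalg.svd(w-w.mean(0));print(len(Q),w.mean(0),np.degrees(np.arctan2(V[0,1],V[0,0])))
"
```

```text
[ 283  164   66   67 3190]
[546.54041693 148.23176286  88.        ] [5.62154329e+01 5.20528079e+01 5.68434189e-14]
298 [548.94109605 146.97179932] 66.64269099821726
```

Request:
arm_command:
  plan:
    - {"x": -0.12, "y": 0.6, "z": -0.03, "wx": 0, "wy": 0, "wz": 0, "claw": 1}
    - {"x": 0, "y": 0.7, "z": 0, "wx": 0, "wy": 0, "wz": 0, "claw": 1}
    - {"x": 0, "y": 0.7, "z": 0, "wx": 0, "wy": 0, "wz": 0, "claw": 1}
    - {"x": 0, "y": 0.4, "z": 0, "wx": 0, "wy": 0, "wz": 0, "claw": 1}
    - {"x": 0, "y": 0, "z": 0, "wx": 0, "wy": 0, "wz": 0, "claw": 1}

```text
time: 13.27
eef_pos: [552.0, 146.1, 90.3]
orientation: [-0.529, 0.537, 0.469, -0.46]
ft_force: [0.6, 0.8, 0.0]
width: 85.5
```

```bash
python3 -c "
from h import *
st();to([548.8,147,62])
"
```

```text
t 13.27 p [552.  146.1  90.3] F [0.6 0.8 0. ] w 85.5
[[0.137, 0.017, -0.99], [0.991, -0.0, 0.137], [0.002, -1.0, -0.017]] q [ 0.05  0.29  1.74 -0.    1.1  -1.38]
units [0.01 0.71 0.1 ]
```

Request:
arm_command:
  plan:
    - {"x": 0, "y": 0.3, "z": 0.1, "wx": 0.25, "wy": 0, "wz": 0, "claw": 1}
    - {"x": 0, "y": 0.3, "z": 0, "wx": 0, "wy": 0, "wz": 0, "claw": 1}
    - {"x": 0, "y": 0, "z": 0, "wx": 0, "wy": 0, "wz": 0, "claw": 1}

```text
time: 13.52
eef_pos: [549.1, 145.0, 66.5]
orientation: [0.534, -0.533, -0.465, 0.463]
ft_force: [-0.1, -0.5, 0.2]
width: 85.2
```

```bash
python3 -c "
from h import *
st();to([548.8,147,62]);m=camera_model('wrist')
im=capture('wrist')[:,:,::-1];cv2.imwrite('pics/w14.png',im);st();to([548.8,147,62])
H=cv2.cvtColor(np.ascontiguousarray(im),cv2.COLOR_BGR2HSV);k=cv2.inRange(H,(8,90,200),(25,255,255));Q=np.argwhere(k[150:330,260:390])[:,::-1]+[260,150.]
w=plane(m,Q,88)[:,:2];print(len(Q),np.median(w,axis=0))"
```

```text
t 13.52 p [549.1 145.   66.5] F [-0.1 -0.5  0.2] w 85.2
[[0.139, 0.0, -0.99], [0.99, 0.002, 0.139], [0.002, -1.0, -0.0]] q [ 0.04  0.32  1.75  0.    1.07 -1.39]
units [0.05 0.11 0.01]
t 13.57 p [549.7 145.1  67.6] F [ 0.1  0.6 -0.3] w 85.3
[[0.139, 0.002, -0.99], [0.99, 0.002, 0.139], [0.002, -1.0, -0.002]] q [ 0.04  0.32  1.75  0.    1.07 -1.39]
units [0.04 0.14 0.03]
3382 [515.79256627 154.47355083]
```

View pics/w14.png

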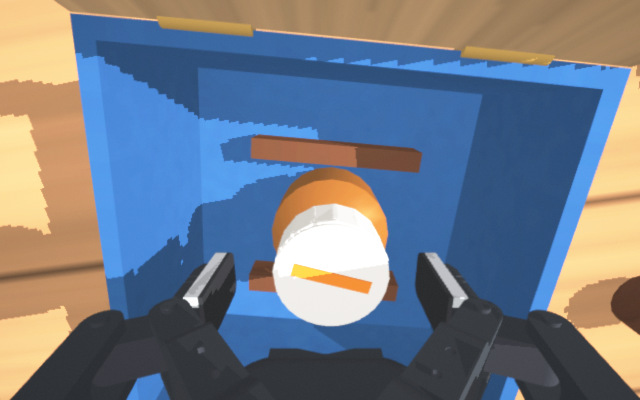

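```bash
python3 -c "
from h import *
m=camera_model('wrist');print(plane(m,[[332,279],[331,266]],88))"
```

```text
[[550.75778602 147.47835995  88.        ]
 [544.20025237 147.89597559  88.        ]]
```

Request:
arm_command:
  plan:
    - {"x": 0.06, "y": 0.14, "z": 0, "wx": 0, "wy": 0, "wz": 0, "claw": 0.6}
    - {"x": 0, "y": 0.0, "z": 0, "wx": 0, "wy": 0, "wz": 0, "claw": 0.2}
    - {"x": 0, "y": 0, "z": 0, "wx": 0, "wy": 0, "wz": 0, "claw": -1}
    - {"x": 0, "y": 0, "z": 0, "wx": 0, "wy": 0, "wz": 0, "claw": -1}

```text
time: 13.9
eef_pos: [552.3, 147.5, 64.6]
orientation: [-0.532, 0.535, 0.466, -0.462]
ft_force: [-2.0, -1.5, -1.5]
width: 50.8
```

```bash
python3 -c "
from h import *
st();to([549.2,147.2,62]);cv2.imwrite('pics/w15.png',capture('wrist')[:,:,::-1]);st()"
```

```text
t 13.9 p [552.3 147.5  64.6] F [-2.  -1.5 -1.5] w 50.8
[[0.139, 0.006, -0.99], [0.99, 0.002, 0.139], [0.002, -1.0, -0.006]] q [ 0.05  0.33  1.74  0.    1.06 -1.38]
units [-0.02  0.06  0.08]
t 13.95 p [552.3 147.5  64.5] F [-2.  -0.2  1.2] w 50.4
[[0.139, 0.007, -0.99], [0.99, 0.002, 0.139], [0.002, -1.0, -0.006]] q [ 0.05  0.33  1.74  0.    1.06 -1.38]
```

View pics/w15.png

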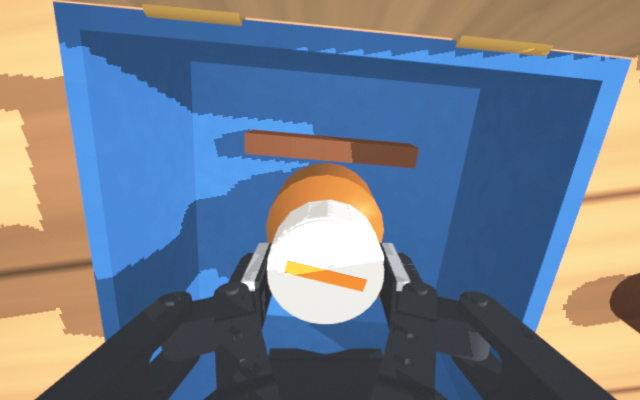

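Pads are on the cap but about 3 mm outward of its axis, so I re-grip closer to centre.

Request:
arm_command:
  plan:
    - {"x": 0, "y": 0.0, "z": 0, "wx": 0, "wy": 0, "wz": 0, "claw": 0.55}
    - {"x": 0, "y": 0.06, "z": 0.06, "wx": 0, "wy": 0, "wz": 0, "claw": 0.55}
    - {"x": 0, "y": 0.03, "z": 0.06, "wx": 0, "wy": 0, "wz": 0, "claw": 0.55}

```text
time: 14.2
eef_pos: [548.5, 148.4, 61.5]
orientation: [-0.532, 0.535, 0.467, -0.461]
ft_force: [0.3, 0.3, -0.2]
width: 65.8
```

```bash
python3 -c "
from h import *
st();to([549.2,147.2,62])"
```

```text
t 14.2 p [548.5 148.4  61.5] F [ 0.3  0.3 -0.2] w 65.8
[[0.139, 0.009, -0.99], [0.99, 0.002, 0.139], [0.003, -1.0, -0.009]] q [ 0.05  0.33  1.76  0.    1.05 -1.38]
units [-0.03 -0.01 -0.02]
```

Request:
arm_command:
  plan:
    - {"x": 0, "y": 0.0, "z": 0, "wx": 0, "wy": 0, "wz": 0, "claw": -1}
    - {"x": 0, "y": 0, "z": 0.01, "wx": 0, "wy": 0, "wz": 0, "claw": -1}
    - {"x": 0, "y": 0, "z": 0, "wx": 0, "wy": 0, "wz": 0, "claw": -1}
    - {"x": 0, "y": 0, "z": 0, "wx": 0, "wy": 0, "wz": 0, "claw": -1}

```text
time: 14.53
eef_pos: [547.9, 148.5, 61.9]
orientation: [-0.532, 0.535, 0.467, -0.461]
ft_force: [0.4, -0.5, -1.5]
width: 50.7
```

```bash
python3 -c "
from h import *
st();to([549.2,147.2,56])"
```

```text
t 14.53 p [547.9 148.5  61.9] F [ 0.4 -0.5 -1.5] w 50.7
[[0.138, 0.01, -0.99], [0.99, 0.002, 0.138], [0.003, -1.0, -0.01]] q [ 0.05  0.32  1.76  0.    1.05 -1.38]
units [-0.03  0.15 -0.03]
```

Request:
arm_command:
  plan:
    - {"x": 0, "y": 0.1, "z": 0, "wx": 0, "wy": 0, "wz": 0, "claw": -1}
    - {"x": 0, "y": 0.06, "z": 0, "wx": 0, "wy": 0, "wz": 0, "claw": -1}

```text
time: 14.7
eef_pos: [548.4, 148.6, 56.8]
orientation: [-0.531, 0.535, 0.467, -0.461]
ft_force: [-4.9, -0.5, 8.5]
width: 50.7
```

```bash
python3 -c "
from h import *
st()"
```

```text
t 14.7 p [548.4 148.6  56.8] F [-4.9 -0.5  8.5] w 50.7
[[0.138, 0.011, -0.99], [0.99, 0.002, 0.138], [0.003, -1.0, -0.01]] q [ 0.05  0.33  1.76  0.    1.04 -1.38]
```

Request:
arm_command:
  plan:
    - {"x": 0, "y": 0.03, "z": 0, "wx": 0, "wy": 0, "wz": 0, "claw": -1}
    - {"x": 0, "y": 0.02, "z": 0, "wx": 0, "wy": -0.6, "wz": 0, "claw": -1}
    - {"x": 0, "y": 0.02, "z": 0, "wx": 0, "wy": -0.9, "wz": 0, "claw": -1}

```text
time: 14.95
eef_pos: [549.0, 148.7, 56.2]
orientation: [-0.506, 0.51, 0.495, -0.489]
ft_force: [-3.6, -0.6, 8.5]
width: 50.5
```

```bash
python3 -c "
from h import *
st();to([548.2,148.3,56])"
```

```text
t 14.95 p [549.  148.7  56.2] F [-3.6 -0.6  8.5] w 50.5
[[0.032, 0.011, -0.999], [1.0, 0.002, 0.032], [0.002, -1.0, -0.011]] q [ 0.05  0.34  1.76  0.    1.04 -1.49]
units [-0.01  0.    0.02]
```

Request:
arm_command:
  plan:
    - {"x": 0, "y": 0.02, "z": 0.02, "wx": 0, "wy": -0.95, "wz": 0, "claw": -1}
    - {"x": 0, "y": 0.02, "z": 0, "wx": 0, "wy": -0.95, "wz": 0, "claw": -1}
    - {"x": 0, "y": 0.02, "z": 0, "wx": 0, "wy": -0.95, "wz": 0, "claw": -1}
    - {"x": 0, "y": 0.02, "z": 0, "wx": 0, "wy": -0.95, "wz": 0, "claw": -1}

```text
time: 15.28
eef_pos: [549.2, 148.7, 56.6]
orientation: [-0.432, 0.438, 0.56, -0.555]
ft_force: [-4.8, -1.9, 8.3]
width: 50.7
```

```bash
python3 -c "
from h import *
st();to([548.2,148.3,56])"
```

```text
t 15.28 p [549.2 148.7  56.6] F [-4.8 -1.9  8.3] w 50.7
[[-0.244, 0.011, -0.97], [0.97, 0.001, -0.244], [-0.001, -1.0, -0.011]] q [ 0.05  0.33  1.76  0.    1.04 -1.77]
units [-0.    0.02  0.03]
```

Pressing depth holds and the turn is about 22° so far. I check the cap isn't slipping.

Request:
arm_command:
  plan:
    - {"x": 0, "y": 0.03, "z": 0.01, "wx": 0, "wy": -0.95, "wz": 0, "claw": -1}
    - {"x": 0, "y": 0.03, "z": 0, "wx": 0, "wy": -0.95, "wz": 0, "claw": -1}
    - {"x": 0, "y": 0.02, "z": 0, "wx": 0, "wy": -0.95, "wz": 0, "claw": -1}
    - {"x": 0, "y": 0.02, "z": 0, "wx": 0, "wy": -0.95, "wz": 0, "claw": -1}
    - {"x": 0, "y": 0.02, "z": 0, "wx": 0, "wy": -0.95, "wz": 0, "claw": -1}

```text
time: 15.7
eef_pos: [549.1, 148.5, 56.1]
orientation: [-0.329, 0.334, 0.626, -0.623]
ft_force: [-4.6, -1.5, 8.1]
width: 50.7
```

```bash
python3 -c "
from h import *
st();cv2.imwrite('pics/w16.png',capture('wrist')[:,:,::-1]);st()"
```

```text
t 15.7 p [549.1 148.5  56.1] F [-4.6 -1.5  8.1] w 50.7
[[-0.56, 0.009, -0.828], [0.828, 0.001, -0.56], [-0.004, -1.0, -0.008]] q [ 0.05  0.34  1.76  0.    1.04 -2.11]
t 15.75 p [549.2 148.5  56.1] F [-4.6 -1.3  9.2] w 50.9
[[-0.563, 0.009, -0.826], [0.826, 0.001, -0.563], [-0.005, -1.0, -0.008]] q [ 0.05  0.34  1.76  0.    1.04 -2.12]
```

View pics/w16.png

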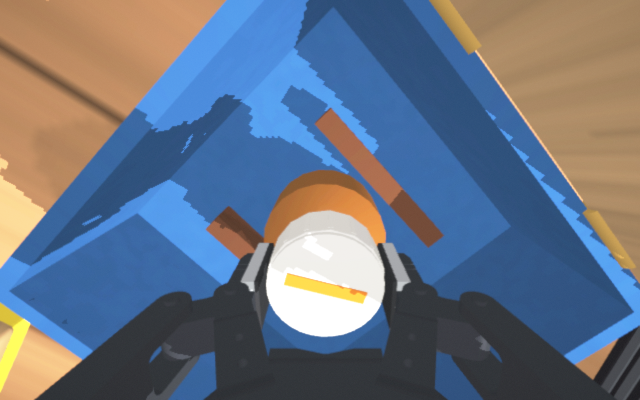

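The bar stays at (325,288) at the same slant relative to the fingers, so no slip. Turned about 0.74 rad; five more rows.

Request:
arm_command:
  plan:
    - {"x": 0, "y": 0.03, "z": 0.01, "wx": 0, "wy": -0.95, "wz": 0, "claw": -1}
    - {"x": 0, "y": 0.02, "z": 0, "wx": 0, "wy": -0.95, "wz": 0, "claw": -1}
    - {"x": 0, "y": 0.02, "z": 0, "wx": 0, "wy": -0.95, "wz": 0, "claw": -1}
    - {"x": 0, "y": 0.02, "z": 0, "wx": 0, "wy": -0.95, "wz": 0, "claw": -1}
    - {"x": 0, "y": 0.02, "z": 0, "wx": 0, "wy": -0.95, "wz": 0, "claw": -1}

```text
time: 16.17
eef_pos: [549.4, 148.2, 56.2]
orientation: [-0.216, 0.221, 0.674, -0.672]
ft_force: [-4.8, -1.0, 8.7]
width: 50.8
```

```bash
python3 -c "
from h import *
st()"
```

```text
t 16.17 p [549.4 148.2  56.2] F [-4.8 -1.   8.7] w 50.8
[[-0.81, 0.008, -0.587], [0.587, 0.001, -0.81], [-0.006, -1.0, -0.005]] q [ 0.05  0.34  1.76  0.    1.04 -2.46]
```

Request:
arm_command:
  plan:
    - {"x": 0, "y": -0.2, "z": 0, "wx": 0, "wy": 0, "wz": 0, "claw": -1}
    - {"x": 0, "y": -0.3, "z": 0, "wx": 0, "wy": 0, "wz": 0, "claw": -1}
    - {"x": 0, "y": -0.5, "z": 0, "wx": 0, "wy": 0, "wz": 0, "claw": -1}
    - {"x": 0, "y": -0.5, "z": 0, "wx": 0, "wy": 0, "wz": 0, "claw": -1}

```text
time: 16.5
eef_pos: [546.0, 148.1, 114.5]
orientation: [-0.218, 0.218, 0.673, -0.672]
ft_force: [0.2, 0.8, 1.1]
width: 50.7
```

```bash
python3 -c "
from h import *
st();to([549,148,165])"
```

```text
t 16.5 p [546.  148.1 114.5] F [0.2 0.8 1.1] w 50.7
[[-0.81, -0.0, -0.586], [0.586, 0.001, -0.81], [0.001, -1.0, -0.001]] q [ 0.05  0.25  1.73  0.    1.16 -2.46]
units [-0.06 -1.26 -0.04]
```

Request:
arm_command:
  plan:
    - {"x": -0.05, "y": -0.5, "z": -0.05, "wx": 0, "wy": 0, "wz": 0, "claw": -1}
    - {"x": 0, "y": -0.4, "z": 0, "wx": 0, "wy": 0, "wz": 0, "claw": -1}
    - {"x": 0, "y": -0.2, "z": 0, "wx": 0, "wy": 0, "wz": 0, "claw": -1}
    - {"x": 0, "y": 0, "z": 0, "wx": 0, "wy": 0, "wz": 0, "claw": -1}
    - {"x": 0, "y": 0, "z": 0, "wx": 0, "wy": 0, "wz": 0, "claw": -1}

```text
time: 16.92
eef_pos: [550.9, 149.0, 165.9]
orientation: [-0.216, 0.221, 0.674, -0.671]
ft_force: [-0.6, 0.1, -0.1]
width: 50.5
```

Request:
arm_command:
  plan:
    - {"x": 0, "y": 0, "z": 0, "wx": 0, "wy": 0, "wz": 0, "claw": -1}
    - {"x": 0, "y": 0, "z": 0, "wx": 0, "wy": 0, "wz": 0, "claw": -1}
    - {"x": 0, "y": 0, "z": 0, "wx": 0, "wy": 0, "wz": 0, "claw": -1}

```text
time: 17.17
eef_pos: [549.3, 149.0, 163.1]
orientation: [-0.218, 0.22, 0.673, -0.671]
ft_force: [0.3, 0.4, 0.0]
width: 51.0
```

```bash
python3 -c "
from h import *
st();look(20,(200,100,440,300),(230,120,430,270),3.3)
st();cv2.imwrite('pics/w20.png',capture('wrist')[:,:,::-1]);st();print(observe()['qvel'].round(3))"
```

```text
t 17.17 p [549.3 149.  163.1] F [0.3 0.4 0. ] w 51.0
[[-0.808, 0.003, -0.589], [0.589, 0.002, -0.808], [-0.001, -1.0, -0.004]] q [ 0.05  0.2   1.69  0.    1.25 -2.46]
t 17.27 p [549.2 149.  163. ] F [-0.1 -0.  -0.5] w 50.8
[[-0.808, 0.003, -0.589], [0.589, 0.002, -0.808], [-0.001, -1.0, -0.003]] q [ 0.05  0.2   1.69  0.    1.25 -2.46]
t 17.32 p [549.4 149.  163.3] F [-0.3 -0.2  0.4] w 50.6
[[-0.808, 0.003, -0.589], [0.589, 0.002, -0.808], [-0.002, -1.0, -0.004]] q [ 0.05  0.2   1.69  0.    1.25 -2.46]
[-0.    -0.004 -0.007 -0.001 -0.     0.001]
```

View pics/side20.png

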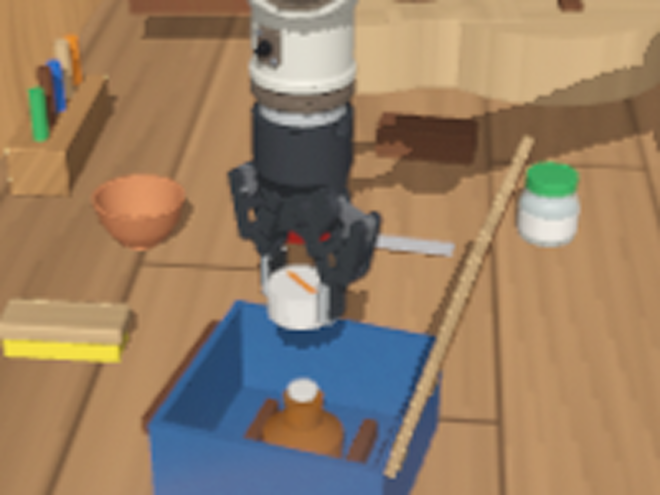

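View pics/scene20.png

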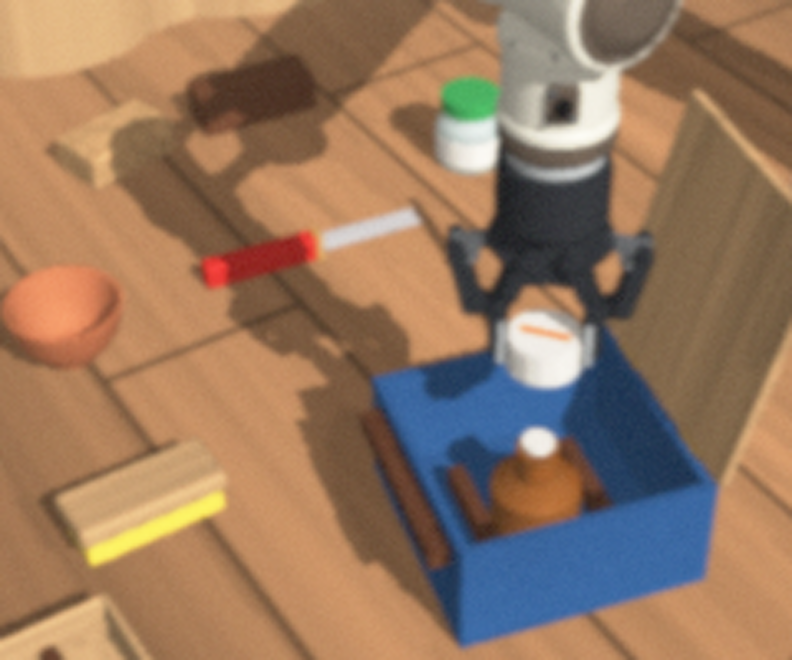

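View pics/w20.png

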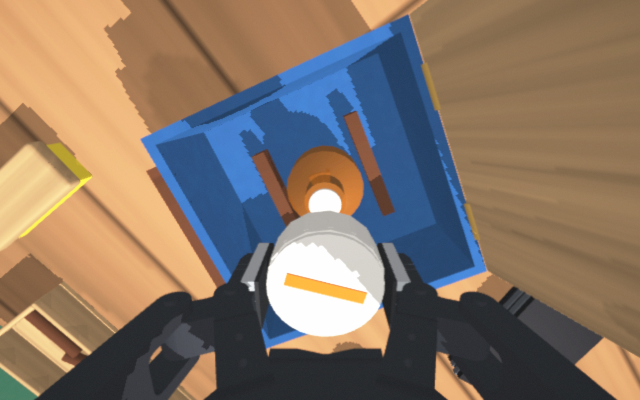

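The cap is off and held upright about 10 cm above the bare bottle neck. The arm is at rest, the lid is past upright and the knife lies where I put it. Handing in.

```bash
python3 -c "
from workcell import hand_in
print(hand_in())"
```

```text
the job is handed in; nothing more can be done
None
```

The job is done and handed in at about 17.3 s; `hand_in` gives no verdict.

- **Lid:** I gripped the red knife, slid the blade under the lip and levered the lid up along an arc to about 1.8 rad. The fingers never touched the lid. I then laid the knife flat and released it about 10 mm from where it had been.
- **Cap:** I gripped the cap, re-gripping once because the first grip was about 3 mm off its axis. I pressed it 5 to 6 mm (about 8.5 N), turned it about 1.08 rad anticlockwise with no slip, and lifted it straight up.

**Last checks:**
- The cap is in the fingers (opening 51 mm), level, about 101 mm above its locked height and within about 2 mm of the bottle's axis. Force readings are near zero and joint speeds 0.007 rad/s or less.
- The bare bottle neck shows below the cap, the lid is open past upright, and the knife lies clear of the case. In the pictures the bystanders look unmoved.

**Disagreements:**
- The case's front actually faces world +x, away from the robot. The task text says roughly world -y. I followed the images, where the 16 mm overhang and the hinges made it clear.
- The opening on the knife and on the cap read about 1.5 to 2 mm under their stated sizes.
- The tool pose drifted a few millimetres on rows with no commanded motion, so I corrected it as I went.

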